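# Wipe spent test cassettes off the reading tray

## Task

Clear the spent test cassettes off the steel reading tray with the rubber-lipped scraper from its stand, touching the cassettes only with the scraper because they are contaminated. One lies tight against the end wall: press the lip on top of it and draw it clear; then set the lip down on the plate behind it, close to the end wall, and wipe the whole plate, lip pressed down on the steel but never hard, up to the open edge so that all four slide down the chute into the trough. Stand the scraper back in its stand, and leave the other things on the worktop where they are.

Things in the scene. Friction and masses are not known exactly. Their poses are not given: they have to be found in the camera images.
- reading_tray: Fixed stainless tray, 498 x 190 mm: level plate, chute and catch trough in one line. Origin on the worktop (z = 0), on the tray's centre line; +x runs from the end wall to the trough, y across, z up. Plate top 60 mm above the worktop, x = -160 to +140 mm. End wall and side rims stand 14 mm above the plate; 184 mm between the side rims (y = -92 to 92). Steel and cassettes slide easily: friction 0.25.
- tray_end (a point): Point on the plate's top surface at the foot of the end wall's inner face, middle of the channel (x = -160 mm of the tray); axes as the tray's.
- tray_open_edge (a point): Point on the plate's top surface at the middle of the open edge (x = +140 mm of the tray), where the chute begins: it drops at 33 degrees to the trough floor at x = 215 mm; axes as the tray's.
- tray_trough (a point): Middle of the trough floor, 12 mm above the worktop (x = 272 mm of the tray). The floor runs from x = 215 to 330 mm, where a wall up to 48 mm above the worktop stops what slides down; it has side walls too.
- scraper: Loose hand scraper, 0.2 kg: grey head 30 x 160 x 22 mm (x, y, z), below it a clamped steel blade with a black rubber lip, above it an upright flat grip. Origin: 28 mm below the middle of the head's underside; z up, y along the lip, x across it (the way to wipe; both ways alike). Head z = 28 to 50 mm; grip 20 mm thick (x), 104 mm long (y), z = 50 to 98 mm. It starts in its stand.
- scraper_edge (a point): The scraper's origin, on the line of the lip, 158 mm long and 6 mm thick. The blade is clamped at a depth that differs each time: the lip's lower edge lies 0 to 7 mm above this point, in a way no listed pose shows; feel for it. The lip yields at 1 N and then 0.4 mm per newton, 3 mm at most; beyond, it is rigid. Rubber grips well: friction 1 on steel and cassettes.
- scraper_grip (a point): Middle of the scraper's grip, 78 mm above its origin: the place to pinch it, across its 20 mm thickness (the scraper's x axis).
- scraper_stand: Fixed white stand, foot 74 x 190 mm. Origin: centre of its underside on the worktop; y along its slot, x across, z up. The scraper's head sits in the slot, 42 mm wide with open ends, between two cheeks with flared tops (57 mm high), on ledges 34 mm above the worktop; the lip hangs free in a 20 mm gap between them. A seated scraper's origin is 6 mm above this one, axes parallel.
- cassette_end: Spent test cassette, flat white plastic, 26 x 74 x 7 mm (x, y, z), 20 g, loose. This one lies flat on the plate with its long side tight against the end wall. Origin: centre of its underside.
- cassette_a: Spent rapid-test cassette of the same kind, 26 x 74 x 7 mm (x, y, z), lying flat somewhere on the middle or front part of the plate, turned any way. Origin: centre of its underside.
- cassette_b: Spent rapid-test cassette of the same kind, 26 x 74 x 7 mm (x, y, z), lying flat somewhere on the middle or front part of the plate, turned any way. Origin: centre of its underside.
- cassette_c: Spent rapid-test cassette of the same kind, 26 x 74 x 7 mm (x, y, z), lying flat somewhere on the middle or front part of the plate, turned any way. Origin: centre of its underside.
- timer: Bystander: small white bench timer, 59 x 66 x 22 mm, loose on the worktop in front of the tray. Origin: centre of its underside.
- bottle_sal: Bystander: small white bottle with blue cap, 46 mm wide, 90 mm high, loose, behind the tray. Origin: centre of its underside.
- tape_roll: Bystander: roll of tape lying flat, 104 mm across, 24 mm high, loose, beyond the trough. Origin: centre of its underside.
- dish_blood_a: Bystander: round culture dish with lid, 93 mm across, 16 mm high, loose, behind the tray. Origin: centre of its underside.
- marker: Bystander: white felt marker with a blue cap, 136 mm long, loose, in front of the tray. Origin: centre of its underside.

How it is judged:
On the way, in this order (a step that is already met when the one before it is completed fails the run):
1. the cassette at the end wall is drawn clear of it, by at least 12 mm (x of cassette_end in the frame of reading_tray above -0.135 m), for 0.1 s.
2. the lip is pressed on the plate with more than 2 N, within 45 mm of the end wall (contact force between scraper and reading_tray above 2 N and x of scraper_edge in the frame of reading_tray below -0.115 m), for 0.1 s.
3. the lip wipes over the middle of the plate, still pressed on it (contact force between scraper and reading_tray above 2 N and x of scraper_edge in the frame of reading_tray between -0.04 and 0.04 m), for 0.1 s.
4. the lip, still pressed on the plate, reaches the last 30 mm before the open edge (contact force between scraper and reading_tray above 2 N and x of scraper_edge in the frame of reading_tray above 0.11 m), for 0.05 s.
At the end, for the whole second after the job is handed in: All four cassettes lie still at the foot of the chute or in the trough, their centres more than 40 mm past the plate's open edge and lower than 45 mm above the worktop, and inside the walls; the scraper stands upright in its stand, seated on the ledges, within 20 mm of the stand's centre (x of each of cassette_end, cassette_a, cassette_b, cassette_c in the frame of reading_tray above 0.18 m and z of cassette_end in the frame of reading_tray between 0.006 and 0.045 m and linear speed of each of cassette_end, cassette_a, cassette_b, cassette_c, scraper below 0.02 m/s and z of cassette_a in the frame of reading_tray between 0.006 and 0.045 m and z of cassette_b in the frame of reading_tray between 0.006 and 0.045 m and z of cassette_c in the frame of reading_tray between 0.006 and 0.045 m and horizontal distance between scraper and scraper_stand below 0.02 m and height (world z) of scraper between 0.001 and 0.012 m and angle between scraper's own z axis and vertical below 0.12 rad); the robot touches nothing.
It fails at once if the fingers or the arm touch a cassette (contact force between any of the fingers, the arm and cassette_end above 0.5 N or contact force between any of the fingers, the arm and cassette_a above 0.5 N or contact force between any of the fingers, the arm and cassette_b above 0.5 N or contact force between any of the fingers, the arm and cassette_c above 0.5 N).
It fails at once if the scraper is pressed on the tray or a cassette with more than 25 N (contact force between scraper and reading_tray above 25 N or contact force between scraper and cassette_end above 25 N or contact force between scraper and cassette_a above 25 N or contact force between scraper and cassette_b above 25 N or contact force between scraper and cassette_c above 25 N).
It fails at once if another thing on the worktop is moved by more than 30 mm (distance of any of timer, bottle_sal, tape_roll, dish_blood_a, marker from where it was at the start of the episode above 0.03 m).
It also fails if it takes over 67 s, if anything falls off the work surface, if the arm or the gripper's body presses on something with over 40 N, if the wrist force passes 120 N, or if a joint passes its speed limit or range.

## Robot

A 7-joint arm with a two-finger parallel gripper is mounted at the origin on a cart in front of the work surface, level with it; the furniture and walls round the work are solid. World frame = base frame: x ahead of the robot, y to its left, z up, the work surface at z = 0. Lengths are in m, angles in rad, forces in N, time in s.
With the tool pointing down it reaches from about 0.425 to 0.875 m from the base axis. Payload 4.7 kg.
Tool frame: the origin (TCP) lies between the finger pads; the fingertips stand 11 mm ahead of it and the grasp point (between the pads) lies 8 mm behind it; z points along the fingers, y is the direction in which the jaws open and shut (so a half turn about z gives the same grasp; the last joint's range is limited). The gripper opens to 87 mm and grips with 3 to 60 N. Pads are 19 mm wide; open, the fingers measure 117 mm over their backs; the gripper's body (75 mm by 190 mm) begins 51 mm behind the grasp point.
Start: joints at [-1.132, 0.321, -0.07, 1.45, 0.023, 1.371, -0.057], TCP at [0.268, 0.592, 0.234] pointing down, gripper open.
Joint ranges: [-2.86, 2.86], [-0.3, 2.09], [-1.38, 1.24], [0.06, 2.45], [-1.56, 4.7], [0.09, 2.05], [-2.69, 2.69]. Speed limits (rad/s): [2.57, 2.57, 3.14, 3.14, 3.14, 3.14, 3.14].

## Interface

Orientations are given as a rotation vector (axis times angle).
In Python, from bench import ctrl gives the robot as it stands.
- The arm moves only by the tool servo_tool, never from a script. Its argument "series" is a list of rows, each an object with "travel": the shift along the tool's x, y, z in m, a list of three; "angular": the turn, a rotation vector about the tool's x, y, z in rad, a list of three. A call has 1 to 5 rows; each row shifts and turns the commanded pose from where the row before left it, along the tool's axes as they then stand; what a row does not reach is not made up. A row lasts 1/10 s, in which the tool goes at most 50 mm and 8.59 degrees, less where a joint would pass 70% of its speed; a pose out of reach is approached as far as the arm can. A call with a gripper value outside its range is refused whole. "claw" is the finger opening in m, from 0 to 0.087, set as the call begins (left out, the last holds). The fingers move at their own pace and stop on an object; "squeeze" is the grip in N (left out, the last holds). Time passes only in rows, so rows that do not move let the fingers close. It gives the time, the measured TCP pose, the force and the opening at its end, in the units of the state.
- ctrl.get_state(): the state, without advancing time (a new reading comes with each control period).
- ctrl.get_image(name): name is "scene" or "top" or "wrist"; returns the picture (400x640x3 uint8, red, green, blue); there is no depth.
- ctrl.calibration(name): a dict with "fx", "fy", "cx", "cy" (pixels), "rvec" (rotation vector, rad) and "tvec" (3), from world to camera coordinates, as OpenCV has them. Camera axes: x right, y down, z forward; pixel columns grow to the right and rows downward; lengths in m; the calibration is good to about 2 mm. A picture is of the moment at which its call begins: read the wrist's pose just before it. calibration takes no time and is no camera call; for the wrist camera it gives the pose at the moment of the call.
- ctrl.close_job(): hands the job in, once; it reports no verdict.
The state is a dict: "time": time; "joint_positions": joint angles; "qd": joint speeds; "joint_torque": joint torques, N m; "position": TCP position; "tool_rot": TCP orientation; "ft_force": force on the tool from outside, world axes, zero at the start; "torque": the same for the moment, N m; "grip_width": opening from 0.0 (shut) to 1.0 (fully open).
Only numpy, scipy, OpenCV 4.12 (cv2) and the standard library are available. Lean on these libraries where they do the work, as an engineer would, in place of code of your own. Each camera call takes 0.05 s, during which the arm holds its last target.

## Working session

There is one attempt and no reset: what is moved stays moved. The work goes in short steps, Python scripts to look and compute and a tool call to move; the robot and the scene stay as the last step left them, time stands still between calls to the robot, and variables do not carry over. Pictures are saved under pics/ and viewed, and the job is handed in when it is done.

Besides the shell and the picture viewer there is one more tool, called as name(argument=value, ...) on one line, values as JSON. servo_tool: Moves the arm, as the interface text tells. Its arguments: {"type":"object","properties":{"series":{"type":"array","items":{"type":"object","properties":{"travel":{"type":"array","items":{"type":"number"}},"angular":{"type":"array","items":{"type":"number"}}}}},"claw":{"type":"number"},"squeeze":{"type":"number"}},"required":["series"]}

```bash
ls; mkdir -p pics; cat > h.py <<'E'
import numpy as np, cv2
from bench import ctrl
from scipy.spatial.transform import Rotation as R
def snap(n,f):
    im=ctrl.get_image(n); cv2.imwrite(f'pics/{f}.png',cv2.cvtColor(im,cv2.COLOR_RGB2BGR)); return im
def cal(n):
    c=ctrl.calibration(n);K=np.array([[c['fx'],0,c['cx']],[0,c['fy'],c['cy']],[0,0,1]]);return K,np.array(c['rvec'],float),np.array(c['tvec'],float)
def ray(n,uv,z,c=None):
    K,r,t=c or cal(n);Rm=cv2.Rodrigues(r)[0];o=-Rm.T@t
    uv=np.atleast_2d(uv).astype(float);d=(np.linalg.inv(K)@np.c_[uv,np.ones(len(uv))].T).T@Rm
    return o+d*((z-o[2])/d[:,2])[:,None]
def proj(n,P,c=None):
    K,r,t=c or cal(n);return cv2.projectPoints(np.atleast_2d(P).astype(float),r,t,K,None)[0].reshape(-1,2)
E
python3 - <<'E'
from h import *
snap('scene','s0');snap('top','t0');snap('wrist','w0')
s=ctrl.get_state();print({k:np.round(v,4) for k,v in s.items()})
for n in('scene','top'):
    K,r,t=cal(n);print(n,K[0,0],-cv2.Rodrigues(r)[0].T@t)
E
```

```text
pics
{'time': np.float64(0.15), 'joint_positions': array([-1.1319,  0.3217, -0.0701,  1.4514,  0.0226,  1.3708, -0.0569]), 'qd': array([ 0.0003, -0.0009,  0.0001, -0.0047, -0.0007,  0.0005,  0.0018]), 'joint_torque': array([ 7.00000e-04, -4.91793e+01, -4.04300e-01, -3.12874e+01,
       -6.39000e-02,  4.04000e-02,  1.00000e-04]), 'position': array([0.2677, 0.5919, 0.2327]), 'tool_rot': array([-6.6210e-01, -3.0708e+00,  2.3000e-03]), 'ft_force': array([-0.9043,  0.1297, -0.4912]), 'torque': array([-0.0326, -0.0244, -0.027 ]), 'grip_width': np.float64(0.9986)}
scene 449.6043013866436 [-0.05980715 -1.00665218  1.18644629]
top 385.2764609733485 [ 0.38202317 -0.03693387  1.22778908]
```

View pics/s0.png

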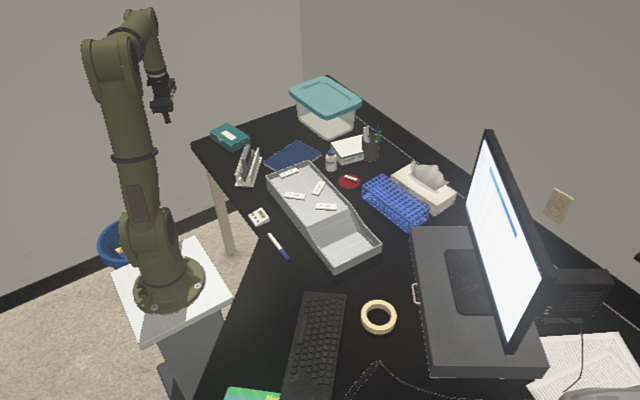

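View pics/t0.png

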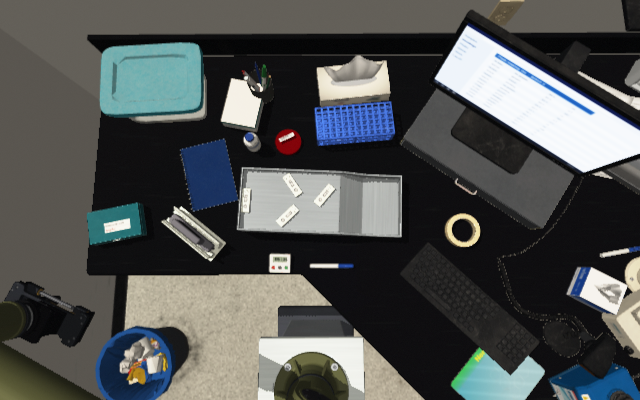

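View pics/w0.png

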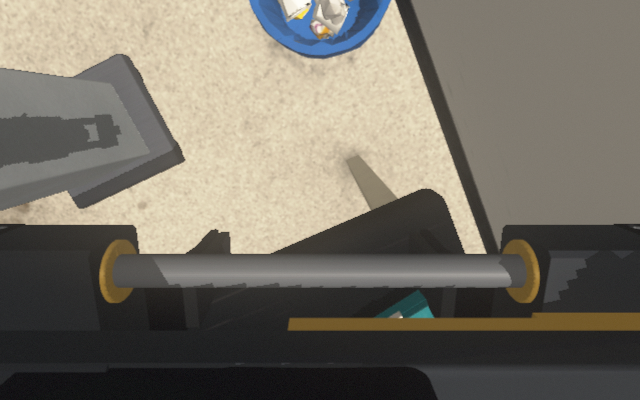

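The top view shows the tray at columns 237–402 and rows 168–237. The stand with the scraper is at about (193,233). In this view, world x points up and world y points left. I'll zoom in.

```bash
python3 - <<'E'
from h import *
im=cv2.imread('pics/t0.png')
cv2.imwrite('pics/t0a.png',cv2.resize(im[160:245,230:410],None,fx=4.4,fy=4.4,interpolation=cv2.INTER_CUBIC))
cv2.imwrite('pics/t0b.png',cv2.resize(im[195:270,150:240],None,fx=7,fy=7,interpolation=cv2.INTER_CUBIC))
im=cv2.imread('pics/s0.png')
cv2.imwrite('pics/s0b.png',cv2.resize(im[135:275,220:390],None,fx=4.2,fy=4.2,interpolation=cv2.INTER_CUBIC))
E
```

```text
(no output)
```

View pics/t0a.png

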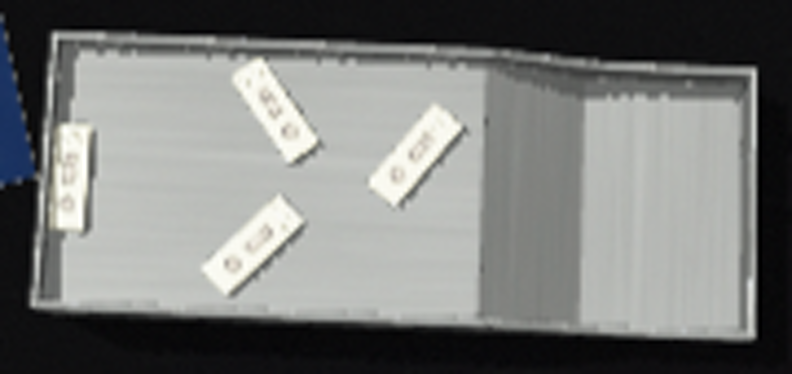

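View pics/t0b.png

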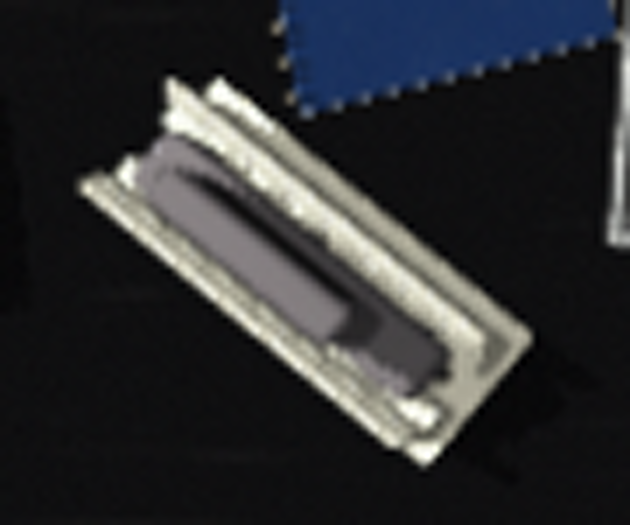

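View pics/s0b.png

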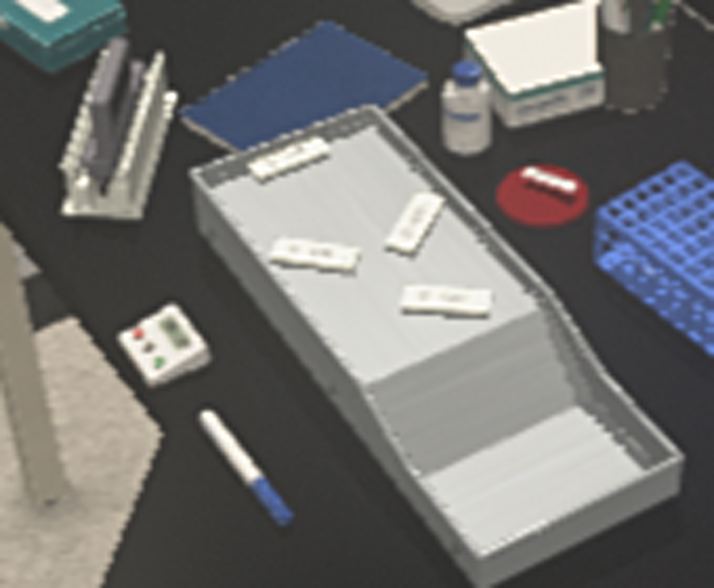

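```bash
cat > fit.py <<'E'
from h import *
from scipy.optimize import least_squares
def un(c,f,o): return (np.array(c,float)+.5)/f-.5+np.array(o)
T=[((-164,95,74),(52,33)),((-164,-95,74),(32,306)),((334,95,48),(755,68)),((334,-95,48),(755,338)),((140,92,60),(486,70)),((140,-92,60),(480,317))]
S=[((-164,95,74),(372,107)),((-164,-95,74),(192,174)),((334,95,48),(683,458)),((334,-95,48),(478,556)),((140,-92,60),(370,383))]
def W(p,P):
    P=np.array(P)/1000.;c,s=np.cos(p[2]),np.sin(p[2]);return np.c_[p[0]+c*P[:,0]-s*P[:,1],p[1]+s*P[:,0]+c*P[:,1],P[:,2]]
CT=cal('top');CS=cal('scene')
def f(p):
    a=proj('top',W(p,[x[0] for x in T]),CT)-un([x[1] for x in T],4.4,(230,160))
    b=proj('scene',W(p,[x[0] for x in S]),CS)-un([x[1] for x in S],4.2,(220,135))
    return np.r_[a.ravel(),b.ravel()]
r=least_squares(f,[.55,0,-1.57]);print('tray',r.x);print(np.round(r.fun.reshape(-1,2),1))
tp=r.x
# stand/grip points
print('grip top ends',ray('top',un([(185,175),(350,310)],7,(150,195)),.104,CT))
print('foot R corners',ray('top',un([(530,335),(428,460)],7,(150,195)),.005,CT))
# cassettes
im=cv2.cvtColor(cv2.imread('pics/t0.png'),cv2.COLOR_BGR2HSV)
m=((im[...,2]>225)).astype(np.uint8);m[:,:236]=0;m[:,403:]=0;m[:165]=0;m[240:]=0
for c in cv2.findContours(m,0,2)[0]:
    if cv2.contourArea(c)<40: continue
    b=cv2.minAreaRect(c);w=ray('top',b[0],.067,CT)[0];d=w[:2]-tp[:2];cc,s=np.cos(tp[2]),np.sin(tp[2])
    print(cv2.contourArea(c),b,np.round(w,3),'tray',np.round([cc*d[0]+s*d[1],-s*d[0]+cc*d[1]],3))
s=ctrl.get_state();print(R.from_rotvec(s['tool_rot']).as_matrix().round(3))
E
python3 fit.py
```

```text
tray [ 0.56396728  0.05166643 -1.61567845]
[[-0.   0.3]
 [-0.2  0.1]
 [ 0.6  0.5]
 [ 0.1 -0.1]
 [-0.  -2.3]
 [-0.6  0.9]
 [ 0.2 -1. ]
 [ 0.  -0.7]
 [ 0.6  0. ]
 [ 1.2  0.6]
 [-2.4  1. ]]
grip top ends [[0.50309042 0.39155816 0.104     ]
 [0.44650871 0.32002186 0.104     ]]
foot R corners [[0.44054582 0.26987459 0.005     ]
 [0.38515849 0.31350476 0.005     ]]
174.0 ((286.8277893066406, 214.99407958984375), (8.139081954956055, 24.02735137939453), 46.97493362426758) [0.519 0.071 0.067] tray [-0.017 -0.045]
76.5 ((246.0, 199.5), (6.0, 23.0), 0.0) [0.567 0.196 0.067] tray [-0.144 -0.003]
165.0 ((323.53961181640625, 194.72584533691406), (8.103639602661133, 23.43008804321289), 40.23635482788086) [ 0.581 -0.041  0.067] tray [0.092 0.021]
158.5 ((291.724853515625, 184.39263916015625), (23.102340698242188, 7.946550369262695), 55.00797653198242) [0.614 0.057 0.067] tray [-0.007  0.049]
[[-0.911  0.412 -0.001]
 [ 0.412  0.911 -0.001]
 [-0.    -0.001 -1.   ]]
```

```bash
cat > plan.py <<'E'
from h import *
import sys,json
# plan.py x y z yaw_deg(tool y direction) n  -> rows from current measured pose
def plan(p0,R0,p1,yaw,n,last=0):
    a=np.radians(yaw);y=np.array([np.cos(a),np.sin(a),0]);z=np.array([0,0,-1.]);R1=np.c_[np.cross(y,z),y,z]
    d=(R.from_matrix(R0).inv()*R.from_matrix(R1)).as_rotvec();Rc=R0.copy();rows=[];pc=p0.copy()
    for i in range(n):
        tgt=p0+(p1-p0)*(i+1)/n
        t=np.round(Rc.T@(tgt-pc),4);w=np.round(d/n,4)
        pc=pc+Rc@t;Rc=Rc@R.from_rotvec(w).as_matrix()
        rows.append({"travel":[float(v) for v in t],"angular":[float(v) for v in w]})
    return rows
if __name__=='__main__':
    s=ctrl.get_state();v=list(map(float,sys.argv[1:]))
    R0=R.from_rotvec(s['tool_rot']).as_matrix();p0=np.array(s['position'])
    rows=plan(p0,R0,np.array(v[:3]),v[3],int(v[4]))
    for i in range(0,len(rows),5):print(json.dumps(rows[i:i+5]))
E
python3 plan.py .475 .356 .25 141.6 10
python3 - <<'E'
from h import *
K,r,t=cal('wrist');Rm=cv2.Rodrigues(r)[0];s=ctrl.get_state();R0=R.from_rotvec(s['tool_rot']).as_matrix()
print('cam in tool',R0.T@(-Rm.T@t-s['position']),'\n',R0.T@Rm.T, K[0,0])
E
```

```text
[{"travel": [-0.0286, -0.013, -0.0017], "angular": [-0.0001, -0.0001, -0.1325]}, {"travel": [-0.0267, -0.0166, -0.0017], "angular": [-0.0001, -0.0001, -0.1325]}, {"travel": [-0.0242, -0.02, -0.0017], "angular": [-0.0001, -0.0001, -0.1325]}, {"travel": [-0.0213, -0.023, -0.0017], "angular": [-0.0001, -0.0001, -0.1325]}, {"travel": [-0.0182, -0.0256, -0.0017], "angular": [-0.0001, -0.0001, -0.1325]}]
[{"travel": [-0.0146, -0.0278, -0.0017], "angular": [-0.0001, -0.0001, -0.1325]}, {"travel": [-0.0107, -0.0295, -0.0017], "angular": [-0.0001, -0.0001, -0.1325]}, {"travel": [-0.0068, -0.0306, -0.0018], "angular": [-0.0001, -0.0001, -0.1325]}, {"travel": [-0.0027, -0.0313, -0.0017], "angular": [-0.0001, -0.0001, -0.1325]}, {"travel": [0.0015, -0.0314, -0.0017], "angular": [-0.0001, -0.0001, -0.1325]}]
cam in tool [ 0.06644938 -0.00037603 -0.15117867] 
 [[-2.49042148e-03 -9.69853526e-01 -2.43675884e-01]
 [ 9.99996727e-01 -2.27263751e-03 -1.17487144e-03]
 [ 5.85666250e-04 -2.43678013e-01  9.69856012e-01]] 353.1377075237408
```

servo_tool(series=[{"travel": [-0.0286,-0.013,-0.0017],"angular": [0,0,-0.1325]},{"travel": [-0.0267,-0.0166,-0.0017],"angular": [0,0,-0.1325]},{"travel": [-0.0242,-0.02,-0.0017],"angular": [0,0,-0.1325]},{"travel": [-0.0213,-0.023,-0.0017],"angular": [0,0,-0.1325]},{"travel": [-0.0182,-0.0256,-0.0017],"angular": [0,0,-0.1325]}], claw=0.087)

```text
time: 0.65
position: [0.3722, 0.4731, 0.2418]
tool_rot: [0.381, -3.118, 0.001]
ft_force: [0.8, 0.9, 0.7]
grip_width: 1.002
```

servo_tool(series=[{"travel": [-0.0146,-0.0278,-0.0017],"angular": [0,0,-0.1325]},{"travel": [-0.0107,-0.0295,-0.0017],"angular": [0,0,-0.1325]},{"travel": [-0.0068,-0.0306,-0.0018],"angular": [0,0,-0.1325]},{"travel": [-0.0027,-0.0313,-0.0017],"angular": [0,0,-0.1325]},{"travel": [0.0015,-0.0314,-0.0017],"angular": [0,0,-0.1325]}])

```text
time: 1.15
position: [0.4757, 0.3552, 0.2505]
tool_rot: [1.374, -2.825, 0.0]
ft_force: [0.6, -0.2, 0.7]
grip_width: 1.0
```

```bash
python3 - <<'E'
from h import *
s=ctrl.get_state();print({k:np.round(v,4) for k,v in s.items()})
np.save('cw1.npy',np.r_[ctrl.calibration('wrist')['rvec'],ctrl.calibration('wrist')['tvec']])
snap('wrist','w1')
E
```

```text
{'time': np.float64(1.15), 'joint_positions': array([-0.6636,  0.1944, -0.026 ,  1.5732,  0.0051,  1.3745,  1.7865]), 'qd': array([ 0.4435,  0.0262,  0.1016, -0.0643, -0.0175,  0.0377,  1.8545]), 'joint_torque': array([ -2.2305, -42.8378,  -0.1724, -30.8321,   0.0845,   0.1409,
        -1.9565]), 'position': array([0.4757, 0.3552, 0.2505]), 'tool_rot': array([ 1.3745e+00, -2.8245e+00,  1.0000e-04]), 'ft_force': array([ 0.5915, -0.2147,  0.6878]), 'torque': array([0.1012, 0.0549, 0.0072]), 'grip_width': np.float64(1.0)}
```

View pics/w1.png

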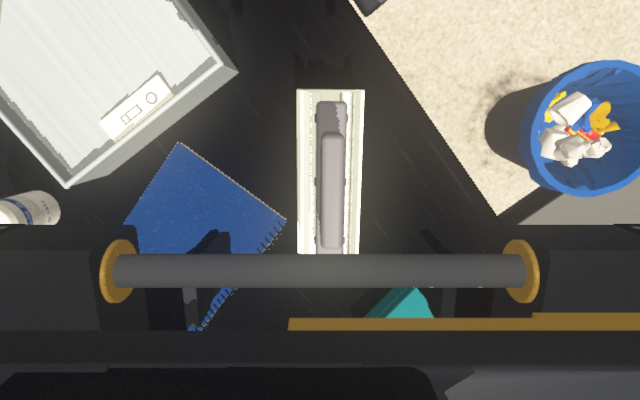

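```bash
python3 - <<'E'
from h import *
s=ctrl.get_state();snap('wrist','w2')  # lets it settle
c=cal('wrist');s=ctrl.get_state();im=snap('wrist','w3')
print(s['position'],s['qd'].round(3) if hasattr(s['qd'],'round') else s['qd'])
b=cv2.cvtColor(im,cv2.COLOR_RGB2BGR)
cv2.imwrite('pics/w3a.png',cv2.resize(b[80:260,290:375],None,fx=3.3,fy=3.3,interpolation=cv2.INTER_CUBIC))
for row in (110,150,180,210,235): print(row,[tuple(int(q) for q in im[row,cc]) for cc in range(312,352,2)])
import pickle;pickle.dump(c,open('cw3.pkl','wb'))
E
```

```text
[0.47933959 0.35083903 0.25064227] [-0.042  0.001 -0.053  0.005 -0.046  0.    -0.141]
110 [(247, 245, 228), (251, 249, 237), (234, 232, 212), (230, 227, 207), (231, 227, 206), (122, 118, 109), (121, 117, 112), (131, 127, 123), (130, 125, 120), (130, 124, 120), (131, 125, 122), (129, 124, 120), (129, 125, 120), (131, 125, 121), (131, 126, 122), (191, 183, 181), (192, 183, 181), (192, 183, 181), (193, 183, 180), (179, 172, 168)]
150 [(247, 245, 229), (252, 251, 240), (240, 238, 220), (230, 227, 206), (230, 228, 206), (127, 122, 112), (125, 120, 114), (114, 111, 104), (116, 111, 106), (169, 162, 157), (179, 171, 167), (190, 183, 177), (191, 182, 178), (192, 182, 179), (189, 182, 177), (191, 182, 178), (192, 183, 179), (188, 180, 176), (175, 167, 163), (149, 144, 139)]
180 [(248, 246, 230), (251, 249, 236), (252, 251, 240), (253, 252, 244), (192, 189, 167), (112, 108, 101), (126, 122, 116), (116, 112, 104), (120, 115, 107), (168, 161, 156), (185, 176, 171), (193, 185, 179), (193, 185, 179), (194, 186, 180), (195, 187, 181), (195, 188, 181), (198, 190, 182), (187, 180, 174), (176, 168, 162), (141, 135, 130)]
210 [(248, 247, 231), (249, 248, 233), (254, 254, 249), (255, 255, 252), (230, 227, 204), (148, 144, 132), (126, 122, 116), (118, 114, 107), (118, 114, 107), (165, 157, 152), (189, 182, 175), (195, 187, 181), (195, 187, 181), (197, 188, 182), (198, 189, 183), (200, 194, 187), (203, 194, 188), (189, 180, 173), (171, 163, 158), (159, 156, 145)]
235 [(248, 246, 231), (250, 249, 241), (254, 254, 250), (255, 255, 254), (229, 226, 204), (155, 151, 140), (176, 168, 164), (187, 179, 174), (121, 117, 109), (160, 153, 146), (185, 176, 172), (196, 187, 182), (199, 189, 184), (200, 191, 187), (202, 193, 189), (204, 194, 189), (204, 195, 189), (188, 179, 173), (159, 152, 146), (229, 228, 211)]
```

View pics/w3a.png

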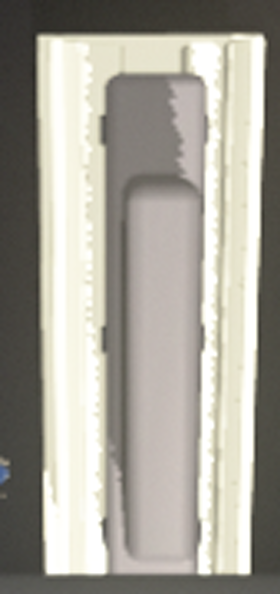

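```bash
python3 - <<'E'
from h import *
import pickle;c=pickle.load(open('cw3.pkl','rb'))
def U(p): return (np.array(p,float)+.5)/3.3-.5+np.array([290,80])
g=ray('w',U([(125,200),(126,540),(200,200),(200,540)]),.104,c);print(g)
mid=(g[0]+g[2])/2,(g[1]+g[3])/2;print('width',np.linalg.norm(g[0]-g[2]),np.degrees(np.arctan2(*(mid[0]-mid[1])[[1,0]])))
e=ray('w',U([(162,176),(162,562)]),.104,c);print('ends',e,np.linalg.norm(e[0]-e[1]),e.mean(0))
h=ray('w',U([(155,72)]),.056,c);print('head end',h)
# stand: far cheek top end corners z .057 ; left edge / right edge lines
f=ray('w',U([(38,35),(267,35),(46,570),(250,570)]),.057,c);print('cheek',f, np.linalg.norm(f[0]-f[1]),np.degrees(np.arctan2(*(f[0]-f[2])[[1,0]])),np.degrees(np.arctan2(*(f[1]-f[3])[[1,0]])))
s=ctrl.get_state();print(s['position'],R.from_rotvec(s['tool_rot']).as_matrix().round(3))
E
```

```text
[[0.44681637 0.32096284 0.104     ]
 [0.50355372 0.39253237 0.104     ]
 [0.43207007 0.33285829 0.104     ]
 [0.48789713 0.4051306  0.104     ]]
width 0.018946110125776957 -128.04520056475275
ends [[0.43585577 0.3221387  0.104     ]
 [0.49987804 0.40368307 0.104     ]] 0.10367417349145577 [0.4678669  0.36291089 0.104     ]
head end [[0.41914384 0.30150999 0.056     ]]
cheek [[0.43871662 0.27277528 0.057     ]
 [0.38831267 0.31347919 0.057     ]
 [0.54007231 0.39921711 0.057     ]
 [0.48975712 0.43969408 0.057     ]] 0.06478708725999979 -128.71564127605785 -128.79037008067547
[0.47714203 0.35351427 0.25048704] [[-0.626 -0.78   0.   ]
 [-0.78   0.626 -0.001]
 [ 0.    -0.001 -1.   ]]
```

The grip's midpoint is at about (0.468, 0.363), and the slot runs at 51.5°. I'm descending to straddle it.

```bash
python3 plan.py .468 .363 .077 141.5 5
```

```text
[{"travel": [-0.0004, 0.0026, 0.0347], "angular": [-0.0002, -0.0001, -0.0009]}, {"travel": [-0.0003, 0.0027, 0.0347], "angular": [-0.0002, -0.0001, -0.0009]}, {"travel": [-0.0004, 0.0026, 0.0347], "angular": [-0.0002, -0.0001, -0.0009]}, {"travel": [-0.0003, 0.0026, 0.0347], "angular": [-0.0002, -0.0001, -0.0009]}, {"travel": [-0.0003, 0.0027, 0.0347], "angular": [-0.0002, -0.0001, -0.0009]}]
```

servo_tool(series=[{"travel": [0,0.006,0.03]},{"travel": [-0.001,0.006,0.03]},{"travel": [-0.001,0.001,0.04]},{"travel": [0,0,0.04],"angular": [0,0,-0.004]}])

```text
$.series[0]: bad value
```

servo_tool(series=[{"travel": [0,0,0.02]},{"travel": [0,0,0.013]},{"travel": [0,0,0]}])

```text
$.series[0]: bad value
```

```bash
python3 - <<'E'
from h import *
s=ctrl.get_state();print(s['position'],s['ft_force'],R.from_rotvec(s['tool_rot']).as_matrix()[:,1].round(3))
snap('wrist','w4');
E
```

```text
[0.47714203 0.35351427 0.25048704] [-0.84400272  0.80926779  0.23863524] [-0.78   0.626 -0.001]
```

View pics/w4.png

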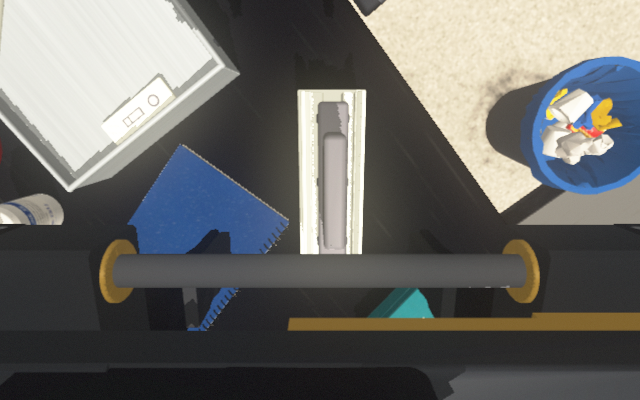

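servo_tool(series=[{"travel": [0,0.006,0.03],"angular": [0,0,0]},{"travel": [-0.001,0.006,0.03],"angular": [0,0,0]},{"travel": [-0.001,0.001,0.03],"angular": [0,0,0]},{"travel": [0,0,0.02],"angular": [0,0,-0.004]},{"travel": [0,0,0],"angular": [0,0,0]}])

```text
time: 1.85
position: [0.4628, 0.3659, 0.137]
tool_rot: [1.372, -2.818, 0.001]
ft_force: [-0.9, 0.0, 0.0]
grip_width: 0.995
```

```bash
python3 - <<'E'
from h import *
s=ctrl.get_state();print(s['position'],s['ft_force'],R.from_rotvec(s['tool_rot']).as_matrix()[:,1].round(3),np.abs(s['qd']).max())
print(proj('wrist',[s['position']]))
import pickle;pickle.dump(cal('wrist'),open('cw5.pkl','wb'))
snap('wrist','w5');
E
```

```text
[0.46281444 0.36591091 0.13698935] [-0.87024474  0.037661    0.04319261] [-0.787  0.617  0.002] 0.05775289361997366
[[318.98012972 260.56890494]]
```

View pics/w5.png

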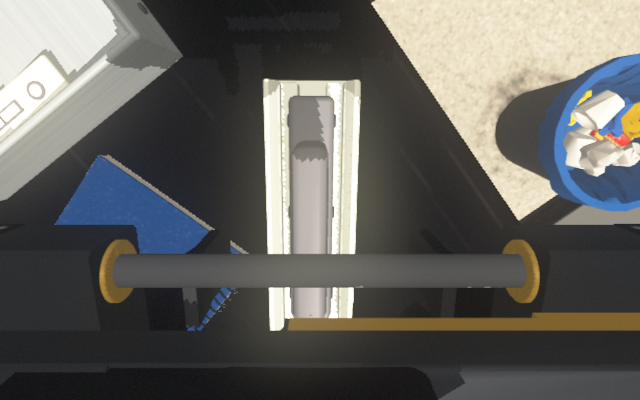

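```bash
python3 - <<'E'
from h import *
import pickle;c=pickle.load(open('cw5.pkl','rb'));im=cv2.imread('pics/w5.png').astype(int)
P=[]
for row in (170,190,210,230,245):
    g=im[row,:,1];print(row,g[280:340:2])
for l,r,row in ((291,327.5,180),(291,327.5,230)):
    a=ray('w',[(l,row),(r,row)],.104,c);P.append(a.mean(0));print(a,np.linalg.norm(a[0]-a[1]))
d=P[1]-P[0];print('dir',np.degrees(np.arctan2(d[1],d[0])))
s=ctrl.get_state();p=s['position'];Rm=R.from_rotvec(s['tool_rot']).as_matrix()
print(p,(P[0]-p)@Rm,(P[1]-p)@Rm, (np.array([.468,.363,0])-p)@Rm)
E
```

```text
170 [246 193 227 226 216 111 125 159 167 175 181 179 180 182 184 183 185 185
 185 188 180 174 167 144 146 173 149 255 255 255]
190 [240 200 255 241 228 107 122 158 168 175 179 183 182 182 185 185 184 187
 188 191 181 174 167 139 151 171 166 255 255 253]
210 [251 172 255 225 159 111 118 156 167 177 183 183 184 186 185 185 186 189
 192 194 181 174 167 137 156 169 131 249 255 229]
230 [250 184 254 255 254 143 115 153 165 175 182 183 184 185 185 184 189 192
 198 196 180 170 163 126 166 166 249 255 255 221]
245 [243 215 253 255 254 140 112 147 165 173 181 181 183 183 183 187 190 194
 196 197 180 168 157 118 181 160 252 255 255 215]
[[0.454853   0.33188498 0.104     ]
 [0.43964098 0.34387048 0.104     ]] 0.019366412728704013
[[0.47250722 0.35346038 0.104     ]
 [0.45676353 0.36587118 0.104     ]] 0.02004723546888034
dir 51.40770007920448
[0.46420631 0.36656719 0.1392847 ] [ 0.03293018 -0.00440146  0.03538283] [ 0.00505529 -0.00464229  0.03529471] [ 2.78569566e-05 -5.36990789e-03  1.39278523e-01]
```

servo_tool(series=[{"travel": [0,-0.003,0.02],"angular": [0,0,0.004]},{"travel": [0,-0.0016,0.02],"angular": [0,0,0]},{"travel": [0,0,0.02],"angular": [0,0,0]},{"travel": [0,0,0.002],"angular": [0,0,0]},{"travel": [0,0,0],"angular": [0,0,0]}])

```text
time: 2.4
position: [0.4699, 0.364, 0.0798]
tool_rot: [-1.367, 2.827, 0.001]
ft_force: [1.0, -0.1, -0.1]
grip_width: 1.002
```

servo_tool(series=[{"travel": [0,0,0],"angular": [0,0,0]}])

```text
time: 2.5
position: [0.4707, 0.3643, 0.0807]
tool_rot: [-1.366, 2.826, 0.001]
ft_force: [0.2, -0.0, 0.0]
grip_width: 1.002
```

```bash
python3 - <<'E'
from h import *
s=ctrl.get_state();print(s['position'],s['ft_force'],R.from_rotvec(s['tool_rot']).as_matrix().round(3),np.abs(s['qd']).max())
p=s['position'];Rm=R.from_rotvec(s['tool_rot']).as_matrix()
print((np.array([.4677,.3630,0])-p)@Rm)
E
```

```text
[0.47065769 0.36429209 0.08066555] [ 0.23911017 -0.04706069  0.03865313] [[-0.621 -0.784  0.002]
 [-0.784  0.621  0.002]
 [-0.003 -0.001 -1.   ]] 0.003156743160649211
[0.00310048 0.00155892 0.08065547]
```

servo_tool(series=[{"travel": [0.003,0.0015,0.003],"angular": [0,0,0]},{"travel": [0,0,0],"angular": [0,0,0]}])

```text
time: 2.7
position: [0.4665, 0.3618, 0.0762]
tool_rot: [-1.367, 2.828, 0.0]
ft_force: [0.1, -0.0, -0.0]
grip_width: 1.0
```

servo_tool(series=[{"travel": [0,0,0],"angular": [0,0,0]},{"travel": [0,0,0],"angular": [0,0,0]},{"travel": [0,0,0],"angular": [0,0,0]},{"travel": [0,0,0],"angular": [0,0,0]},{"travel": [0,0,0],"angular": [0,0,0]}], claw=0.0, squeeze=50)

```text
time: 3.2
position: [0.4668, 0.3617, 0.0757]
tool_rot: [-1.367, 2.829, 0.0]
ft_force: [0.9, 0.4, 0.5]
grip_width: 0.629
```

```bash
python3 - <<'E'
from h import *
s=ctrl.get_state();print(s['time'],s['position'],s['ft_force'],s['torque'],R.from_rotvec(s['tool_rot']).as_matrix().round(3),np.abs(s['qd']).max(),s['grip_width']*.087)
snap('wrist','w6')
E
```

```text
3.2 [0.46678845 0.36167804 0.07566013] [0.9225029  0.42828508 0.52550247] [0.04185495 0.13836649 0.02369549] [[-0.621 -0.783  0.   ]
 [-0.783  0.621  0.   ]
 [-0.    -0.    -1.   ]] 0.002549731333347435 0.05471925181955389
```

View pics/w6.png

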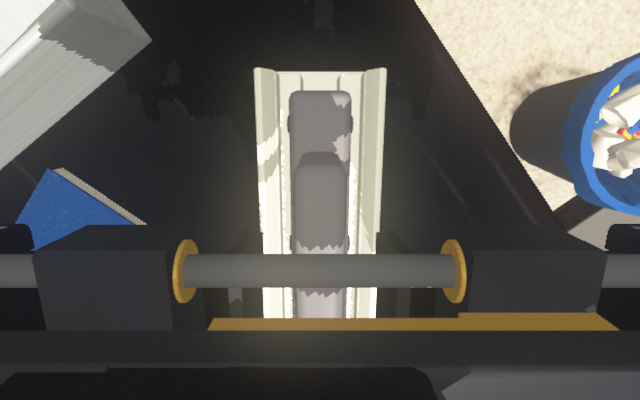

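Grip is centred at about column 320 between the closing fingers. I'll keep closing.

servo_tool(series=[{"travel": [0,0,0],"angular": [0,0,0]},{"travel": [0,0,0],"angular": [0,0,0]},{"travel": [0,0,0],"angular": [0,0,0]},{"travel": [0,0,0],"angular": [0,0,0]},{"travel": [0,0,0],"angular": [0,0,0]}])

```text
time: 3.75
position: [0.4668, 0.3617, 0.0757]
tool_rot: [-1.367, 2.829, -0.0]
ft_force: [-0.5, -0.4, 0.6]
grip_width: 0.225
```

servo_tool(series=[{"travel": [0,0,0],"angular": [0,0,0]},{"travel": [0,0,0],"angular": [0,0,0]}])

```text
time: 3.95
position: [0.4668, 0.3617, 0.0757]
tool_rot: [-1.367, 2.829, 0.0]
ft_force: [0.3, 0.3, -0.3]
grip_width: 0.227
```

```bash
python3 - <<'E'
from h import *
s=ctrl.get_state();print(s['time'],s['position'],s['ft_force'],s['torque'],R.from_rotvec(s['tool_rot']).as_matrix().round(3),np.abs(s['qd']).max(),s['grip_width']*.087)
E
```

```text
3.95 [0.46675641 0.36173503 0.07568771] [ 0.31746568  0.33858709 -0.28209699] [0.10488111 0.04956461 0.05514994] [[-0.621 -0.783  0.   ]
 [-0.783  0.621  0.   ]
 [-0.     0.    -1.   ]] 0.0018435919557537358 0.01973192075825216
```

```bash
python3 - <<'E'
from h import *
im=cv2.imread('pics/w3.png')
cv2.imwrite('pics/w3t.png',cv2.resize(im[0:200,0:250],None,fx=3.2,fy=3,interpolation=cv2.INTER_CUBIC))
E
```

```text
(no output)
```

View pics/w3t.png

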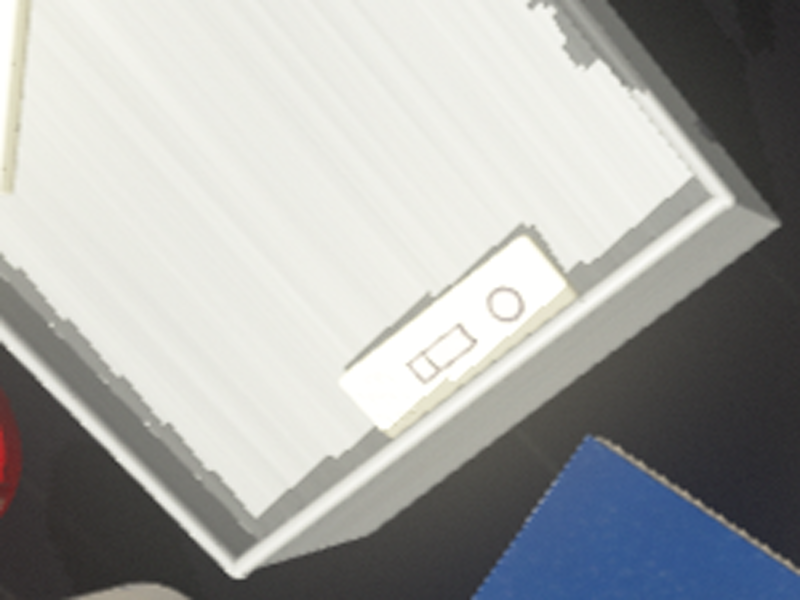

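```bash
python3 - <<'E'
from h import *
import pickle;c=pickle.load(open('cw3.pkl','rb'))
U=lambda p:(np.array(p,float)+.5)/np.array([3.2,3])-.5
a=ray('w',U([(735,200),(238,577)]),.074,c);print(a,np.linalg.norm(a[0]-a[1]));d=a[0]-a[1]
th=np.arctan2(d[1],d[0])+np.pi/2-np.pi*0;print('yaw end wall',np.degrees(np.arctan2(-d[1],-d[0]))-90)
yw=np.radians(np.degrees(np.arctan2(-d[1],-d[0]))-90);x=np.array([np.cos(yw),np.sin(yw)])
print('origin',a.mean(0)[:2]+.164*x)
k=ray('w',U([(338,382),(525,236),(572,288),(388,430)]),.067,c);
for p in (np.array([.56397,.05167,-1.61568]),np.r_[a.mean(0)[:2]+.164*x,yw]):
    cc,s=np.cos(p[2]),np.sin(p[2]);q=np.array([[cc,s],[-s,cc]])@(k[:,:2].T-p[:2,None]);print(q.T.round(4),q.mean(1))
E
```

```text
[[0.47477643 0.21917783 0.074     ]
 [0.66645215 0.20944327 0.074     ]] 0.19192275665784442
yaw end wall -92.90736108789658
origin [0.562296   0.05052165]
[[-0.134   0.0316]
 [-0.1344 -0.0415]
 [-0.1535 -0.0422]
 [-0.1533  0.0302]] [-0.14379518 -0.00548194]
[[-0.1354  0.0324]
 [-0.1354 -0.0407]
 [-0.1544 -0.0414]
 [-0.1547  0.0309]] [-0.14499237 -0.0047108 ]
```

servo_tool(series=[{"travel": [0,0,-0.01],"angular": [0,0,0]},{"travel": [0,0,-0.02],"angular": [0,0,0]},{"travel": [0,0,-0.03],"angular": [0,0,0]},{"travel": [0,0,-0.03],"angular": [0,0,0]},{"travel": [0,0,-0.03],"angular": [0,0,0]}])

```text
time: 4.45
position: [0.4665, 0.3614, 0.1971]
tool_rot: [1.366, -2.828, 0.0]
ft_force: [0.2, 0.2, -2.7]
grip_width: 0.226
```

```bash
cat > tp.py <<'E'
import sys,json
from plan import *
O=np.array([.563,.0511]);Y=np.radians(-92.65)
def t2w(x,y):
    c,s=np.cos(Y),np.sin(Y);return O+np.array([c*x-s*y,s*x+c*y])
def w2t(p):
    c,s=np.cos(Y),np.sin(Y);d=np.array(p[:2])-O;return np.array([c*d[0]+s*d[1],-s*d[0]+c*d[1]])
def st():
    s=ctrl.get_state();Rm=R.from_rotvec(s['tool_rot']).as_matrix()
    print('t',round(s['time'],2),'tray',w2t(s['position']).round(4),'z',round(s['position'][2],4),'yaw',round(np.degrees(np.arctan2(Rm[1,1],Rm[0,1])),2),'tilt',Rm[2,:2].round(4),'F',np.round(s['ft_force'],2),'T',np.round(s['torque'],2),'grip',round(s['grip_width']*.087,4))
if __name__=='__main__':
    st()
    if len(sys.argv)>1:
        v=list(map(float,sys.argv[1:]));s=ctrl.get_state()
        rows=plan(np.array(s['position']),R.from_rotvec(s['tool_rot']).as_matrix(),np.r_[t2w(v[0],v[1]),v[2]],87.35,int(v[3]))
        for i in range(0,len(rows),5):print(json.dumps(rows[i:i+5]))
E
python3 tp.py -.147 -.001 .19 10
```

```text
t 4.45 tray [-0.3055 -0.1108] z 0.1971 yaw 141.57 tilt [0.0005 0.0001] F [ 0.18  0.24 -2.68] T [ 0.1   0.01 -0.03] grip 0.0197
[{"travel": [0.0064, -0.0182, 0.0007], "angular": [-0.0, -0.0, 0.0946]}, {"travel": [0.0047, -0.0187, 0.0007], "angular": [-0.0, -0.0, 0.0946]}, {"travel": [0.0029, -0.019, 0.0007], "angular": [-0.0, -0.0, 0.0946]}, {"travel": [0.0011, -0.0193, 0.0007], "angular": [-0.0, -0.0, 0.0946]}, {"travel": [-0.0007, -0.0193, 0.0007], "angular": [-0.0, -0.0, 0.0946]}]
[{"travel": [-0.0025, -0.0191, 0.0008], "angular": [-0.0, -0.0, 0.0946]}, {"travel": [-0.0044, -0.0188, 0.0007], "angular": [-0.0, -0.0, 0.0946]}, {"travel": [-0.0061, -0.0183, 0.0007], "angular": [-0.0, -0.0, 0.0946]}, {"travel": [-0.0078, -0.0176, 0.0007], "angular": [-0.0, -0.0, 0.0946]}, {"travel": [-0.0094, -0.0168, 0.0007], "angular": [-0.0, -0.0, 0.0946]}]
```

servo_tool(series=[{"travel": [0.0064,-0.0182,0],"angular": [0,0,0.0946]},{"travel": [0.0047,-0.0187,0],"angular": [0,0,0.0946]},{"travel": [0.0029,-0.019,0],"angular": [0,0,0.0946]},{"travel": [0.0011,-0.0193,0],"angular": [0,0,0.0946]},{"travel": [-0.0007,-0.0193,0],"angular": [0,0,0.0946]}])

```text
time: 4.95
position: [0.518, 0.2792, 0.196]
tool_rot: [0.66, -3.071, -0.0]
ft_force: [-0.7, 0.6, -1.9]
grip_width: 0.227
```

servo_tool(series=[{"travel": [-0.0025,-0.0191,0],"angular": [0,0,0.0946]},{"travel": [-0.0044,-0.0188,0],"angular": [0,0,0.0946]},{"travel": [-0.0061,-0.0183,0],"angular": [0,0,0.0946]},{"travel": [-0.0078,-0.0176,0],"angular": [0,0,0.0946]},{"travel": [-0.0094,-0.0168,0],"angular": [0,0,0.0946]}])

```text
time: 5.45
position: [0.5692, 0.1976, 0.1959]
tool_rot: [-0.078, -3.14, -0.0]
ft_force: [0.5, -0.2, -2.2]
grip_width: 0.223
```

servo_tool(series=[{"travel": [0,0,0],"angular": [0,0,0]},{"travel": [0,0,0],"angular": [0,0,0]},{"travel": [0,0,0],"angular": [0,0,0]}])

```text
time: 5.75
position: [0.5683, 0.2, 0.1957]
tool_rot: [-0.067, -3.14, -0.002]
ft_force: [-0.1, -0.3, -2.5]
grip_width: 0.228
```

```bash
python3 tp.py -.147 -.001 .16 2; python3 - <<'E'
from h import *
snap('scene','s1');snap('wrist','w7');im=snap('top','t1')
im=cv2.imread('pics/t1.png')
cv2.imwrite('pics/t1a.png',cv2.resize(im[150:245,190:340],None,fx=5,fy=5,interpolation=cv2.INTER_CUBIC))
E
python3 tp.py
```

```text
t 5.75 tray [-0.149  -0.0016] z 0.1957 yaw 87.57 tilt [0.0007 0.001 ] F [-0.14 -0.33 -2.53] T [ 0.07  0.03 -0.01] grip 0.0199
[{"travel": [-0.0003, -0.001, 0.0179], "angular": [0.0005, -0.0004, 0.0019]}, {"travel": [-0.0003, -0.001, 0.0178], "angular": [0.0005, -0.0004, 0.0019]}]
t 5.9 tray [-0.1486 -0.0013] z 0.1957 yaw 87.52 tilt [0.0003 0.0005] F [ 0.64 -0.66 -2.31] T [0.02 0.04 0.04] grip 0.0196
```

View pics/w7.png

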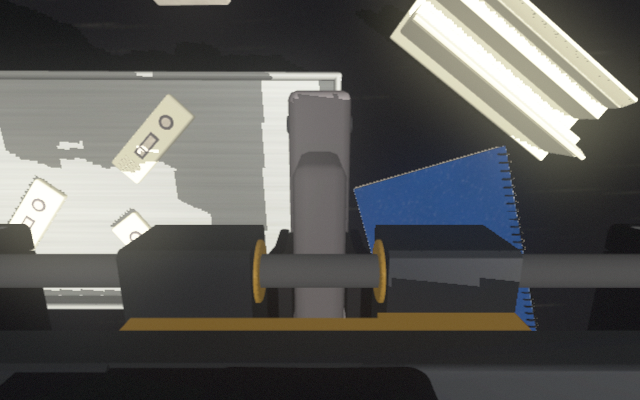

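View pics/t1a.png

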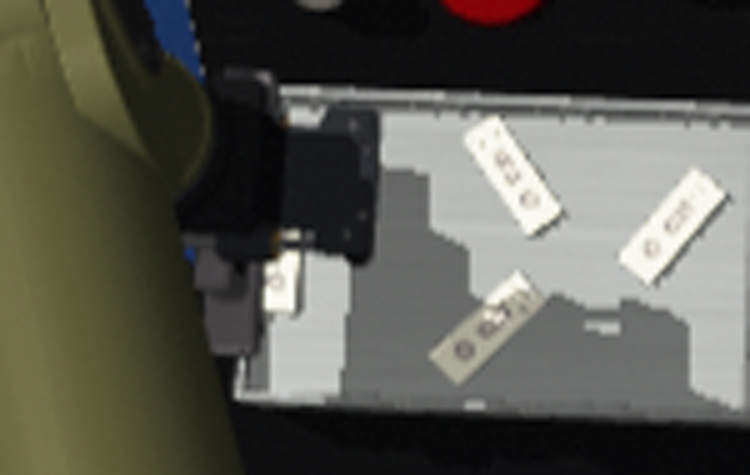

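```bash
python3 - <<'E'
from tp import *
p=ray('wrist',[(341,72),(341,309),(100,73)],.074);print([w2t(q).round(4) for q in p])
E
```

```text
[array([-0.1641, -0.096 ]), array([-0.1671,  0.0973]), array([ 0.012 , -0.0952])]
```

servo_tool(series=[{"travel": [0,-0.0015,0.02],"angular": [0,0,0.003]},{"travel": [0,0,0.02],"angular": [0,0,0]},{"travel": [0,0,0.009],"angular": [0,0,0]},{"travel": [0,0,0],"angular": [0,0,0]},{"travel": [0,0,0],"angular": [0,0,0]}])

```text
time: 6.4
position: [0.5694, 0.1973, 0.1473]
tool_rot: [0.076, 3.14, 0.001]
ft_force: [0.4, 0.4, -1.7]
grip_width: 0.224
```

```bash
python3 tp.py
```

```text
t 6.4 tray [-0.1463 -0.0004] z 0.1473 yaw 87.24 tilt [-0.0008  0.0004] F [ 0.37  0.43 -1.74] T [ 0.08 -0.01  0.06] grip 0.0195
```

servo_tool(series=[{"travel": [0,0,0.004],"angular": [0,0,0]},{"travel": [0,0,0.003],"angular": [0,0,0]},{"travel": [0,0,0.001],"angular": [0,0,0]},{"travel": [0,0,0],"angular": [0,0,0]}])

```text
time: 6.8
position: [0.569, 0.1968, 0.1386]
tool_rot: [-0.077, -3.141, -0.0]
ft_force: [0.8, -0.7, -2.3]
grip_width: 0.224
```

servo_tool(series=[{"travel": [0,0,0.001],"angular": [0,0,0]},{"travel": [0,0,0],"angular": [0,0,0]}])

```text
time: 7.0
position: [0.569, 0.1968, 0.1376]
tool_rot: [-0.077, -3.141, 0.0]
ft_force: [-0.2, 0.3, -2.6]
grip_width: 0.227
```

servo_tool(series=[{"travel": [0,0,0.001],"angular": [0,0,0]},{"travel": [0,0,0],"angular": [0,0,0]}])

```text
time: 7.2
position: [0.569, 0.1968, 0.1366]
tool_rot: [-0.077, -3.141, 0.0]
ft_force: [-0.1, -0.7, -2.8]
grip_width: 0.224
```

servo_tool(series=[{"travel": [0,0,0.001],"angular": [0,0,0]},{"travel": [0,0,0],"angular": [0,0,0]}])

```text
time: 7.4
position: [0.569, 0.1968, 0.1355]
tool_rot: [-0.077, -3.141, 0.0]
ft_force: [0.2, -0.0, -2.2]
grip_width: 0.229
```

servo_tool(series=[{"travel": [0,0,0.001],"angular": [0,0,0]},{"travel": [0,0,0],"angular": [0,0,0]}])

```text
time: 7.6
position: [0.569, 0.1968, 0.1345]
tool_rot: [-0.077, -3.14, 0.0]
ft_force: [0.4, 0.3, -2.7]
grip_width: 0.226
```

servo_tool(series=[{"travel": [0,0,0.001],"angular": [0,0,0]},{"travel": [0,0,0],"angular": [0,0,0]}])

```text
time: 7.8
position: [0.569, 0.1968, 0.1335]
tool_rot: [-0.077, -3.141, 0.0]
ft_force: [-0.4, 0.7, -2.0]
grip_width: 0.226
```

servo_tool(series=[{"travel": [0,0,0.001],"angular": [0,0,0]},{"travel": [0,0,0],"angular": [0,0,0]}])

```text
time: 8.0
position: [0.569, 0.1968, 0.1325]
tool_rot: [-0.077, -3.14, 0.0]
ft_force: [-1.2, -0.3, -3.1]
grip_width: 0.229
```

servo_tool(series=[{"travel": [0,0,0.001],"angular": [0,0,0]},{"travel": [0,0,0],"angular": [0,0,0]}])

```text
time: 8.2
position: [0.569, 0.1968, 0.1315]
tool_rot: [-0.077, -3.141, 0.0]
ft_force: [-0.9, 0.0, -1.9]
grip_width: 0.224
```

servo_tool(series=[{"travel": [0,0,0.001],"angular": [0,0,0]},{"travel": [0,0,0],"angular": [0,0,0]}])

```text
time: 8.4
position: [0.5692, 0.1969, 0.131]
tool_rot: [0.077, 3.14, 0.0]
ft_force: [-0.7, -0.0, -0.4]
grip_width: 0.222
```

servo_tool(series=[{"travel": [0,0,0.001],"angular": [0,0,0]},{"travel": [0,0,0],"angular": [0,0,0]}])

```text
time: 8.6
position: [0.5693, 0.1969, 0.1302]
tool_rot: [0.077, 3.14, 0.001]
ft_force: [-1.1, -0.9, 1.7]
grip_width: 0.224
```

Contact found at TCP z≈0.131, with about 4 N on the cassette. I'm drawing it clear.

servo_tool(series=[{"travel": [0,0,0.0005],"angular": [0,0,0]},{"travel": [0,-0.002,0],"angular": [0,0,0]},{"travel": [0,-0.004,0],"angular": [0,0,0]},{"travel": [0,-0.004,0],"angular": [0,0,0]}])

```text
time: 9.0
position: [0.569, 0.187, 0.1297]
tool_rot: [0.076, 3.139, 0.001]
ft_force: [1.0, 1.1, 3.5]
grip_width: 0.225
```

```bash
python3 tp.py
```

```text
t 9.0 tray [-0.1361 -0.0003] z 0.1297 yaw 87.22 tilt [-0.0013  0.0009] F [0.96 1.06 3.51] T [0.39 0.01 0.06] grip 0.0196
```

servo_tool(series=[{"travel": [0,-0.006,0],"angular": [0,0,0]},{"travel": [0,-0.008,0],"angular": [0,0,0]},{"travel": [0,-0.008,0],"angular": [0,0,0]},{"travel": [0,-0.008,0],"angular": [0,0,0]},{"travel": [0,-0.003,0],"angular": [0,0,0]}])

```text
time: 9.5
position: [0.5672, 0.1522, 0.1293]
tool_rot: [0.079, 3.14, -0.001]
ft_force: [0.6, 1.6, 3.0]
grip_width: 0.225
```

```bash
python3 tp.py
```

```text
t 9.5 tray [-0.1012 -0.0005] z 0.1293 yaw 87.1 tilt [-0.0003 -0.0004] F [0.58 1.6  3.01] T [ 0.4  -0.04 -0.02] grip 0.0196
```

servo_tool(series=[{"travel": [0,0,0],"angular": [0,0,0]},{"travel": [0,0,-0.01],"angular": [0,0,0.003]},{"travel": [0,0,-0.02],"angular": [0,0,0]},{"travel": [0,0.008,0],"angular": [0,0,0]},{"travel": [0,0.015,0],"angular": [0,0,0]}])

```text
time: 10.0
position: [0.568, 0.1765, 0.1586]
tool_rot: [-0.084, -3.14, 0.001]
ft_force: [-0.1, -0.1, -2.8]
grip_width: 0.225
```

servo_tool(series=[{"travel": [0,0.014,0],"angular": [0,0,0]},{"travel": [0,0.007,0],"angular": [0,0,0]},{"travel": [0,0,0],"angular": [0,0,0]},{"travel": [0,0,0],"angular": [0,0,0]}])

```text
time: 10.4
position: [0.569, 0.1977, 0.1585]
tool_rot: [-0.08, -3.14, 0.002]
ft_force: [0.0, -0.6, -1.8]
grip_width: 0.226
```

```bash
python3 tp.py; python3 - <<'E'
from h import *
snap('wrist','w8');snap('top','t2');snap('scene','s2')
im=cv2.imread('pics/t2.png')
cv2.imwrite('pics/t2a.png',cv2.resize(im[150:245,190:340],None,fx=5,fy=5,interpolation=cv2.INTER_CUBIC))
im=cv2.imread('pics/s2.png')
cv2.imwrite('pics/s2a.png',cv2.resize(im[135:275,220:390],None,fx=4.2,fy=4.2,interpolation=cv2.INTER_CUBIC))
E
python3 tp.py
```

```text
t 10.4 tray [-0.1467 -0.0008] z 0.1585 yaw 87.07 tilt [ 0.0008 -0.0011] F [ 0.04 -0.59 -1.76] T [-0.02  0.04 -0.04] grip 0.0196
t 10.55 tray [-0.1459 -0.0004] z 0.159 yaw 86.96 tilt [ 0.     -0.0005] F [-0.14  0.15 -2.16] T [-0.06  0.02 -0.03] grip 0.0196
```

View pics/w8.png

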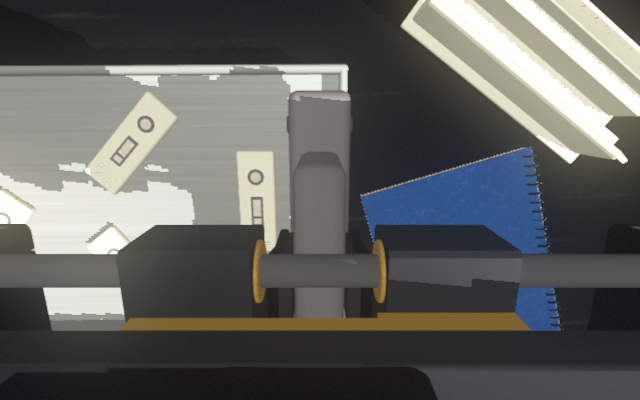

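View pics/t2a.png

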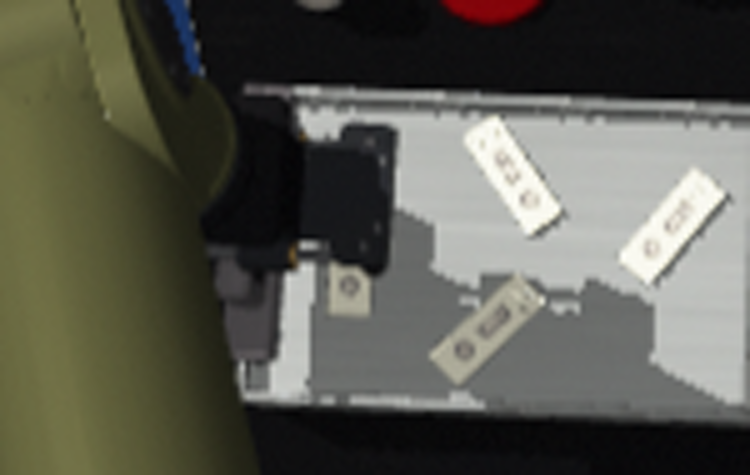

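View pics/s2a.png

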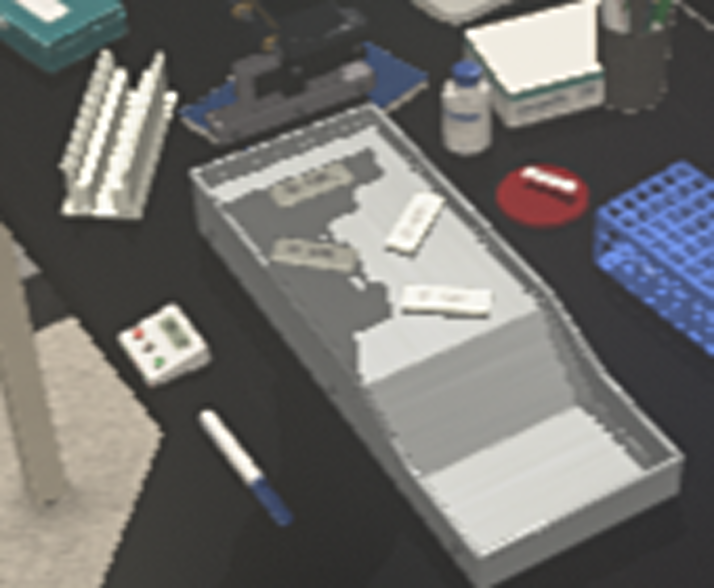

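The cassette now sits at columns 237–275 in the wrist view, clear of the wall and with space behind it.

```bash
python3 - <<'E'
from tp import *
p=ray('wrist',[(237,152),(274,151),(277,245),(240,245)],.067);print([w2t(q).round(4) for q in p])
p=ray('wrist',[(347,66)],.074);print([w2t(q).round(4) for q in p])
E
```

```text
[array([-0.0893, -0.0406]), array([-0.1148, -0.041 ]), array([-0.1142,  0.0277]), array([-0.0871,  0.0274])]
[array([-0.1638, -0.0946])]
```

servo_tool(series=[{"travel": [0,0,0.014],"angular": [0,0,-0.006]},{"travel": [0,0,0.01],"angular": [0,0,0]},{"travel": [0,0,0.004],"angular": [0,0,0]},{"travel": [0,0,0],"angular": [0,0,0]},{"travel": [0,0,0],"angular": [0,0,0]}])

```text
time: 11.05
position: [0.5693, 0.1978, 0.1311]
tool_rot: [-0.072, -3.141, 0.0]
ft_force: [-0.1, -0.6, -1.8]
grip_width: 0.229
```

```bash
python3 tp.py
```

```text
t 11.05 tray [-0.1468 -0.0005] z 0.1311 yaw 87.37 tilt [ 0. -0.] F [-0.06 -0.61 -1.8 ] T [ 0.01 -0.   -0.01] grip 0.0199
```

servo_tool(series=[{"travel": [0,0,0.003],"angular": [0,0,0]},{"travel": [0,0,0.002],"angular": [0,0,0]},{"travel": [0,0,0],"angular": [0,0,0]}])

```text
time: 11.35
position: [0.5691, 0.1978, 0.126]
tool_rot: [-0.072, -3.141, 0.0]
ft_force: [0.0, 0.7, -2.8]
grip_width: 0.223
```

servo_tool(series=[{"travel": [0,0,0.001],"angular": [0,0,0]},{"travel": [0,0,0],"angular": [0,0,0]}])

```text
time: 11.55
position: [0.5693, 0.1978, 0.1252]
tool_rot: [0.072, 3.141, 0.0]
ft_force: [0.4, -0.2, -1.9]
grip_width: 0.23
```

servo_tool(series=[{"travel": [0,0,0.001],"angular": [0,0,0]},{"travel": [0,0,0],"angular": [0,0,0]}])

```text
time: 11.75
position: [0.5694, 0.1979, 0.1244]
tool_rot: [0.072, 3.14, 0.0]
ft_force: [0.3, -0.8, -0.5]
grip_width: 0.228
```

servo_tool(series=[{"travel": [0,0,0.001],"angular": [0,0,0]},{"travel": [0,0,0],"angular": [0,0,0]}])

```text
time: 11.95
position: [0.5695, 0.1979, 0.1236]
tool_rot: [0.072, 3.14, 0.0]
ft_force: [-0.5, -0.4, 1.5]
grip_width: 0.225
```

servo_tool(series=[{"travel": [0,0,0.001],"angular": [0,0,0]},{"travel": [0,0,0],"angular": [0,0,0]}])

```text
time: 12.15
position: [0.5695, 0.1979, 0.1227]
tool_rot: [0.072, 3.14, 0.001]
ft_force: [-0.8, -0.3, 3.2]
grip_width: 0.225
```

```bash
python3 tp.py
```

```text
t 12.15 tray [-0.147  -0.0003] z 0.1227 yaw 87.38 tilt [-0.0006  0.0004] F [-0.8  -0.28  3.23] T [-0.06  0.36 -0.06] grip 0.0196
```

servo_tool(series=[{"travel": [0,0,0.0005],"angular": [0,0,0]},{"travel": [0,-0.002,0],"angular": [0,0,0]},{"travel": [0,-0.004,0],"angular": [0,0,0]},{"travel": [0,-0.006,0],"angular": [0,0,0]}])

```text
time: 12.55
position: [0.5692, 0.187, 0.1223]
tool_rot: [0.07, 3.139, 0.003]
ft_force: [0.7, 3.0, 4.6]
grip_width: 0.225
```

```bash
python3 tp.py
```

```text
t 12.55 tray [-1.361e-01 -1.000e-04] z 0.1223 yaw 87.45 tilt [-0.0017  0.002 ] F [0.69 3.03 4.56] T [ 0.84 -0.   -0.  ] grip 0.0196
```

servo_tool(series=[{"travel": [0,-0.008,0],"angular": [0,0,0]},{"travel": [0,-0.008,0],"angular": [0,0,0]},{"travel": [0,-0.008,0],"angular": [0,0,0]},{"travel": [0,-0.008,0],"angular": [0,0,0]},{"travel": [0,-0.008,0],"angular": [0,0,0]}])

```text
time: 13.05
position: [0.567, 0.1452, 0.1219]
tool_rot: [0.072, 3.14, 0.001]
ft_force: [-0.3, 3.2, 5.2]
grip_width: 0.224
```

```bash
python3 tp.py
```

```text
t 13.05 tray [-0.0942 -0.0003] z 0.1219 yaw 87.36 tilt [-0.0005  0.0004] F [-0.31  3.21  5.16] T [ 1.   -0.1   0.01] grip 0.0195
```

servo_tool(series=[{"travel": [0,-0.008,-0.0003],"angular": [0,0,0]},{"travel": [0,-0.008,0],"angular": [0,0,0]},{"travel": [0,-0.008,0],"angular": [0,0,0]},{"travel": [0,-0.008,0],"angular": [0,0,0]},{"travel": [0,-0.008,0],"angular": [0,0,0]}])

```text
time: 13.55
position: [0.5649, 0.1053, 0.1219]
tool_rot: [-0.072, -3.141, -0.0]
ft_force: [-0.5, 3.1, 5.8]
grip_width: 0.23
```

```bash
python3 tp.py
```

```text
t 13.55 tray [-0.0542 -0.0006] z 0.1219 yaw 87.37 tilt [0.0001 0.0001] F [-0.49  3.1   5.75] T [ 0.97 -0.06  0.02] grip 0.02
```

servo_tool(series=[{"travel": [0,-0.008,-0.0003],"angular": [0,0,0]},{"travel": [0,-0.008,0],"angular": [0,0,0]},{"travel": [0,-0.008,0],"angular": [0,0,0]},{"travel": [0,-0.008,0],"angular": [0,0,0]},{"travel": [0,-0.008,0],"angular": [0,0,0]}])

```text
time: 14.05
position: [0.5631, 0.0653, 0.1222]
tool_rot: [-0.072, -3.141, 0.0]
ft_force: [0.6, 3.8, 5.2]
grip_width: 0.227
```

```bash
python3 tp.py;python3 - <<'E'
from h import *
snap('scene','s3')
im=cv2.imread('pics/s3.png')
cv2.imwrite('pics/s3a.png',cv2.resize(im[135:275,220:390],None,fx=4.2,fy=4.2,interpolation=cv2.INTER_CUBIC))
E
```

```text
t 14.05 tray [-0.0142 -0.0006] z 0.1222 yaw 87.38 tilt [ 0.0002 -0.    ] F [0.63 3.76 5.22] T [ 0.89 -0.08  0.01] grip 0.0198
```

View pics/s3a.png

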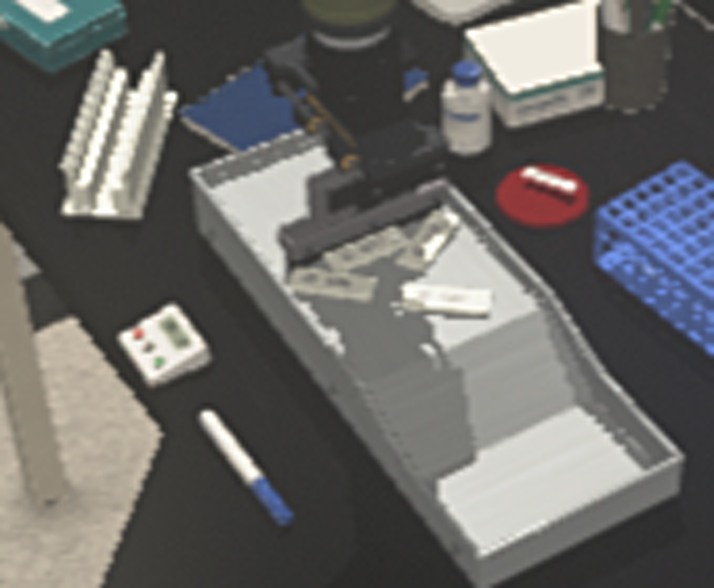

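The pile is moving ahead of the lip with steady force. I'll continue wiping.

servo_tool(series=[{"travel": [0,-0.008,0],"angular": [0,0,0]},{"travel": [0,-0.008,0],"angular": [0,0,0]},{"travel": [0,-0.008,0],"angular": [0,0,0]},{"travel": [0,-0.008,0],"angular": [0,0,0]}])

```text
time: 14.5
position: [0.5616, 0.0333, 0.1222]
tool_rot: [-0.072, -3.141, 0.0]
ft_force: [-0.5, 3.5, 3.8]
grip_width: 0.229
```

servo_tool(series=[{"travel": [0,-0.008,-0.0002],"angular": [0,0,0]},{"travel": [0,-0.008,0],"angular": [0,0,0]},{"travel": [0,-0.008,0],"angular": [0,0,0]},{"travel": [0,-0.008,0],"angular": [0,0,0]}])

```text
time: 14.9
position: [0.5601, 0.0013, 0.1224]
tool_rot: [-0.072, -3.14, 0.0]
ft_force: [-0.1, 3.0, 4.2]
grip_width: 0.226
```

```bash
python3 tp.py;python3 - <<'E'
from h import *
snap('scene','s4')
im=cv2.imread('pics/s4.png')
cv2.imwrite('pics/s4a.png',cv2.resize(im[135:275,220:390],None,fx=4.2,fy=4.2,interpolation=cv2.INTER_CUBIC))
E
```

```text
t 14.9 tray [ 0.0499 -0.0006] z 0.1224 yaw 87.37 tilt [ 0.0003 -0.    ] F [-0.09  3.02  4.23] T [ 0.88 -0.05 -0.02] grip 0.0196
```

View pics/s4a.png

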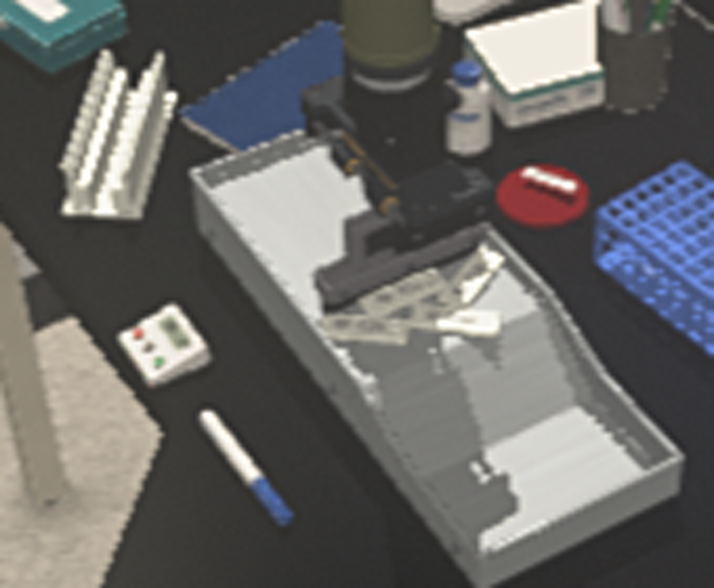

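servo_tool(series=[{"travel": [0,-0.008,0],"angular": [0,0,0]},{"travel": [0,-0.008,0],"angular": [0,0,0]},{"travel": [0,-0.008,0],"angular": [0,0,0]},{"travel": [0,-0.008,0],"angular": [0,0,0]},{"travel": [0,-0.008,0],"angular": [0,0,0]}])

```text
time: 15.45
position: [0.5584, -0.0387, 0.1224]
tool_rot: [-0.072, -3.141, 0.0]
ft_force: [0.1, 2.8, 4.8]
grip_width: 0.226
```

servo_tool(series=[{"travel": [0,-0.007,0.0003],"angular": [0,0,0]},{"travel": [0,-0.007,0],"angular": [0,0,0]},{"travel": [0,-0.006,0],"angular": [0,0,0]},{"travel": [0,-0.006,0],"angular": [0,0,0]}])

```text
time: 15.85
position: [0.5573, -0.0643, 0.1222]
tool_rot: [0.072, 3.141, 0.0]
ft_force: [0.6, 3.6, 2.9]
grip_width: 0.223
```

```bash
python3 tp.py;python3 - <<'E'
from h import *
snap('scene','s5')
im=cv2.imread('pics/s5.png')
cv2.imwrite('pics/s5a.png',cv2.resize(im[135:275,220:390],None,fx=4.2,fy=4.2,interpolation=cv2.INTER_CUBIC))
E
```

```text
t 15.85 tray [ 0.1156 -0.0004] z 0.1222 yaw 87.38 tilt [-0.0001  0.0001] F [0.63 3.64 2.92] T [ 0.95 -0.08  0.01] grip 0.0194
```

View pics/s5a.png

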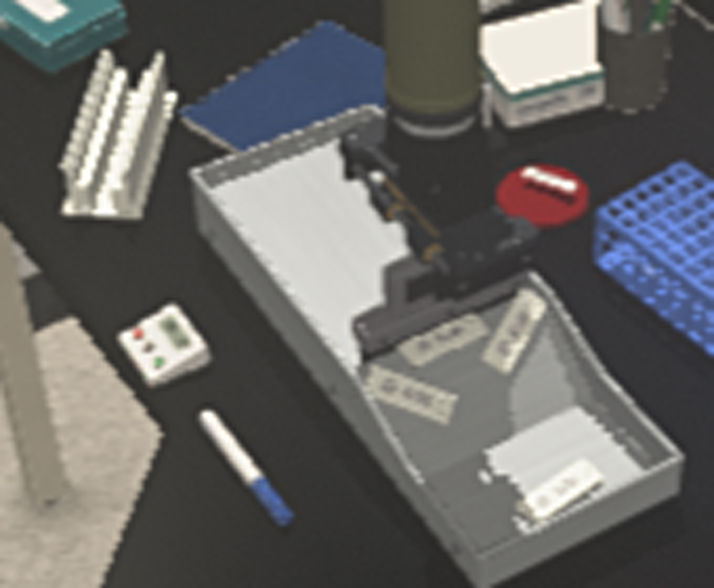

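servo_tool(series=[{"travel": [0,-0.005,0.0002],"angular": [0,0,0]},{"travel": [0,-0.005,0],"angular": [0,0,0]},{"travel": [0,-0.005,0],"angular": [0,0,0]},{"travel": [0,0,0],"angular": [0,0,0]},{"travel": [0,0,0],"angular": [0,0,0]}])

```text
time: 16.4
position: [0.5565, -0.0802, 0.122]
tool_rot: [0.073, 3.141, -0.003]
ft_force: [-0.4, -0.2, 4.0]
grip_width: 0.223
```

```bash
python3 tp.py;python3 - <<'E'
from h import *
snap('scene','s6')
im=cv2.imread('pics/s6.png')
cv2.imwrite('pics/s6a.png',cv2.resize(im[135:275,220:390],None,fx=4.2,fy=4.2,interpolation=cv2.INTER_CUBIC))
E
```

```text
t 16.4 tray [ 0.1314 -0.0004] z 0.122 yaw 87.34 tilt [-0.0003 -0.0016] F [-0.43 -0.21  4.01] T [ 0.1  -0.08  0.01] grip 0.0194
```

View pics/s6a.png

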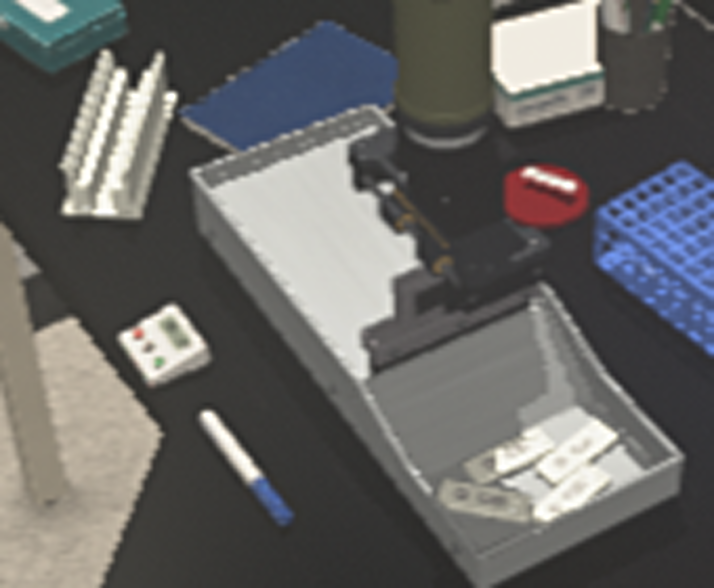

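All four cassettes are in the trough. I'm lifting and heading back to the stand.

servo_tool(series=[{"travel": [0,0,-0.01],"angular": [0,0,0]},{"travel": [0,0,-0.025],"angular": [0,0,0]},{"travel": [0,0,-0.03],"angular": [0,0,0]},{"travel": [0,0,-0.015],"angular": [0,0,0]},{"travel": [0,0,0],"angular": [0,0,0]}])

```text
time: 16.95
position: [0.5575, -0.0793, 0.2037]
tool_rot: [0.072, 3.138, -0.0]
ft_force: [0.2, -0.2, -2.8]
grip_width: 0.223
```

```bash
python3 plan.py .4668 .3617 .20 141.57 15; python3 - <<'E'
from h import *
snap('top','t5');snap('scene','s7')
im=cv2.imread('pics/t5.png')
cv2.imwrite('pics/t5a.png',cv2.resize(im[160:245,230:410],None,fx=4.4,fy=4.4,interpolation=cv2.INTER_CUBIC))
E
```

```text
[{"travel": [0.0074, 0.0291, 0.0002], "angular": [-0.0001, 0.0002, -0.0631]}, {"travel": [0.0055, 0.0295, 0.0002], "angular": [-0.0001, 0.0002, -0.0631]}, {"travel": [0.0037, 0.0298, 0.0003], "angular": [-0.0001, 0.0002, -0.0631]}, {"travel": [0.0018, 0.0299, 0.0002], "angular": [-0.0001, 0.0002, -0.0631]}, {"travel": [-0.0001, 0.0301, 0.0002], "angular": [-0.0001, 0.0002, -0.0631]}]
[{"travel": [-0.002, 0.0299, 0.0003], "angular": [-0.0001, 0.0002, -0.0631]}, {"travel": [-0.0039, 0.0298, 0.0002], "angular": [-0.0001, 0.0002, -0.0631]}, {"travel": [-0.0058, 0.0294, 0.0003], "angular": [-0.0001, 0.0002, -0.0631]}, {"travel": [-0.0076, 0.0291, 0.0002], "angular": [-0.0001, 0.0002, -0.0631]}, {"travel": [-0.0094, 0.0285, 0.0002], "angular": [-0.0001, 0.0002, -0.0631]}]
[{"travel": [-0.0112, 0.0278, 0.0003], "angular": [-0.0001, 0.0002, -0.0631]}, {"travel": [-0.0129, 0.0271, 0.0002], "angular": [-0.0001, 0.0002, -0.0631]}, {"travel": [-0.0146, 0.0262, 0.0003], "angular": [-0.0001, 0.0002, -0.0631]}, {"travel": [-0.0163, 0.0253, 0.0002], "angular": [-0.0001, 0.0002, -0.0631]}, {"travel": [-0.0178, 0.0241, 0.0003], "angular": [-0.0001, 0.0002, -0.0631]}]
```

View pics/t5a.png

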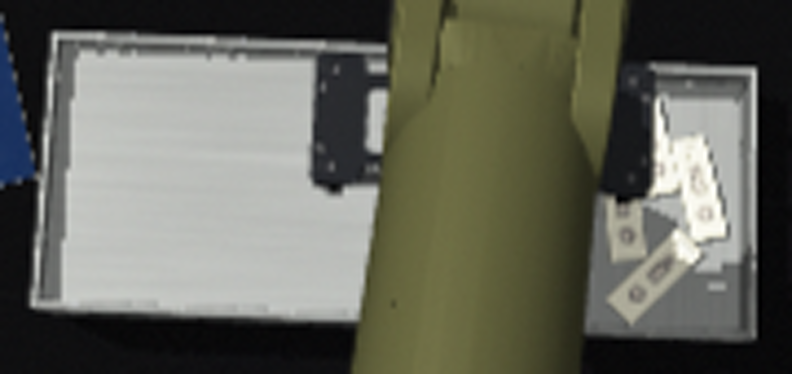

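servo_tool(series=[{"travel": [0.0074,0.0291,0.0002],"angular": [0,0,-0.0631]},{"travel": [0.0055,0.0295,0.0002],"angular": [0,0,-0.0631]},{"travel": [0.0037,0.0298,0.0003],"angular": [0,0,-0.0631]},{"travel": [0.0018,0.0299,0.0002],"angular": [0,0,-0.0631]},{"travel": [0,0.0301,0.0002],"angular": [0,0,-0.0631]}])

```text
time: 17.55
position: [0.5245, 0.069, 0.1986]
tool_rot: [0.426, -3.109, 0.001]
ft_force: [0.5, -0.2, -2.0]
grip_width: 0.229
```

servo_tool(series=[{"travel": [-0.002,0.0299,0.0003],"angular": [0,0,-0.0631]},{"travel": [-0.0039,0.0298,0.0002],"angular": [0,0,-0.0631]},{"travel": [-0.0058,0.0294,0.0003],"angular": [0,0,-0.0631]},{"travel": [-0.0076,0.0291,0.0002],"angular": [0,0,-0.0631]},{"travel": [-0.0094,0.0285,0.0002],"angular": [0,0,-0.0631]}])

```text
time: 18.05
position: [0.4953, 0.2173, 0.1993]
tool_rot: [0.913, -3.005, 0.0]
ft_force: [0.6, -0.3, -2.8]
grip_width: 0.224
```

servo_tool(series=[{"travel": [-0.0112,0.0278,0.0003],"angular": [0,0,-0.0631]},{"travel": [-0.0129,0.0271,0.0002],"angular": [0,0,-0.0631]},{"travel": [-0.0146,0.0262,0.0003],"angular": [0,0,-0.0631]},{"travel": [-0.0163,0.0253,0.0002],"angular": [0,0,-0.0631]},{"travel": [-0.0178,0.0241,0.0003],"angular": [0,0,-0.0631]}])

```text
time: 18.55
position: [0.4652, 0.3646, 0.1983]
tool_rot: [-1.375, 2.825, 0.0]
ft_force: [0.3, 0.6, -2.1]
grip_width: 0.228
```

servo_tool(series=[{"travel": [0,0,0],"angular": [0,0,0]},{"travel": [0,0,0],"angular": [0,0,0]},{"travel": [0,0,0],"angular": [0,0,0]},{"travel": [0,0,0],"angular": [0,0,0]}])

```text
time: 18.95
position: [0.4665, 0.3611, 0.1984]
tool_rot: [-1.365, 2.829, -0.001]
ft_force: [-0.1, 0.0, -2.0]
grip_width: 0.224
```

```bash
python3 tp.py; python3 plan.py .4668 .3617 .14 141.57 2; python3 - <<'E'
from h import *
import pickle;pickle.dump(cal('wrist'),open('cw9.pkl','wb'))
s=ctrl.get_state();print(s['position']);snap('wrist','w9')
E
```

```text
t 18.95 tray [-0.3052 -0.1108] z 0.1984 yaw 141.51 tilt [ 0.0002 -0.0006] F [-0.05  0.   -1.99] T [ 0.05  0.09 -0.04] grip 0.0195
[{"travel": [-0.0004, 0.0001, 0.0292], "angular": [-0.0003, -0.0001, -0.0005]}, {"travel": [-0.0003, 0.0001, 0.0292], "angular": [-0.0003, -0.0001, -0.0005]}]
[0.46645249 0.36105138 0.19836033]
```

View pics/w9.png

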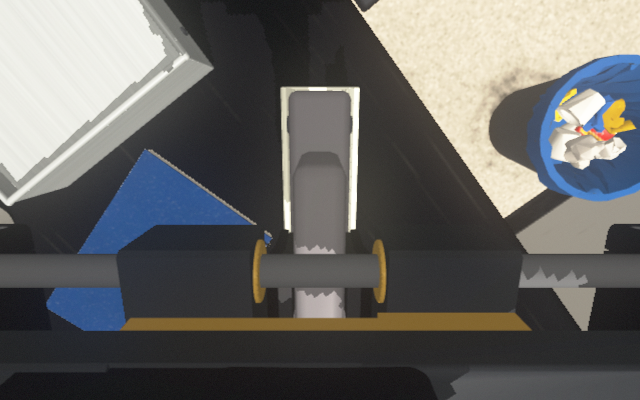

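The scraper is centred over the slot, and the head sits at the same pixels as when I first gripped it, so it hasn't slipped. I'm lowering it.

servo_tool(series=[{"travel": [-0.0007,0,0.025],"angular": [0,0,-0.001]},{"travel": [0,0,0.03],"angular": [0,0,0]},{"travel": [0,0,0.02],"angular": [0,0,0]},{"travel": [0,0,0.01],"angular": [0,0,0]},{"travel": [0,0,0],"angular": [0,0,0]}])

```text
time: 19.5
position: [0.4657, 0.3615, 0.1121]
tool_rot: [1.367, -2.826, 0.001]
ft_force: [-0.6, 0.3, -2.4]
grip_width: 0.227
```

```bash
python3 tp.py; python3 plan.py .4668 .3617 .08 141.57 2
```

```text
t 19.5 tray [-0.3056 -0.1115] z 0.1121 yaw 141.62 tilt [0.0026 0.0004] F [-0.61  0.29 -2.4 ] T [ 0.06  0.11 -0.03] grip 0.0197
[{"travel": [-0.0004, -0.0004, 0.016], "angular": [0.0002, -0.0013, 0.0004]}, {"travel": [-0.0005, -0.0003, 0.0161], "angular": [0.0002, -0.0013, 0.0004]}]
```

servo_tool(series=[{"travel": [0,0,0.01],"angular": [0,0,0]},{"travel": [0,0,0.01],"angular": [0,0,0]},{"travel": [0,0,0.007],"angular": [0,0,0]},{"travel": [0,0,0.003],"angular": [0,0,0]},{"travel": [0,0,0],"angular": [0,0,0]}])

```text
time: 20.0
position: [0.4659, 0.3625, 0.0828]
tool_rot: [1.369, -2.827, 0.0]
ft_force: [-0.3, -0.3, -1.9]
grip_width: 0.227
```

```bash
python3 tp.py; python3 plan.py .4668 .3617 .0755 141.57 2
```

```text
t 20.0 tray [-0.3065 -0.1114] z 0.0828 yaw 141.67 tilt [0.0008 0.0002] F [-0.29 -0.33 -1.86] T [ 0.07  0.05 -0.02] grip 0.0198
[{"travel": [0.0, -0.0006, 0.0037], "angular": [0.0001, -0.0004, 0.0009]}, {"travel": [0.0001, -0.0005, 0.0036], "angular": [0.0001, -0.0004, 0.0009]}]
```

servo_tool(series=[{"travel": [0,-0.001,0.003],"angular": [0,0,0.0015]},{"travel": [0,0,0.002],"angular": [0,0,0]},{"travel": [0,0,0.001],"angular": [0,0,0]},{"travel": [0,0,0],"angular": [0,0,0]}])

```text
time: 20.4
position: [0.4669, 0.362, 0.0773]
tool_rot: [1.367, -2.829, 0.0]
ft_force: [-0.4, 1.1, -2.2]
grip_width: 0.223
```

servo_tool(series=[{"travel": [0,0,0.001],"angular": [0,0,0]},{"travel": [0,0,0],"angular": [0,0,0]}])

```text
time: 20.6
position: [0.467, 0.3621, 0.0764]
tool_rot: [-1.367, 2.829, 0.0]
ft_force: [0.0, -0.4, -2.8]
grip_width: 0.223
```

```bash
python3 tp.py; python3 plan.py .4668 .3617 .0755 141.57 2
```

```text
t 20.6 tray [-0.3062 -0.1103] z 0.0764 yaw 141.58 tilt [-0.0001  0.    ] F [ 0.01 -0.37 -2.83] T [ 0.06  0.07 -0.02] grip 0.0194
[{"travel": [0.0002, -0.0001, 0.0004], "angular": [0.0, 0.0, 0.0001]}, {"travel": [0.0002, -0.0, 0.0005], "angular": [0.0, 0.0, 0.0001]}]
```

servo_tool(series=[{"travel": [0,0,0.0006],"angular": [0,0,0]},{"travel": [0,0,0],"angular": [0,0,0]}])

```text
time: 20.8
position: [0.467, 0.362, 0.0758]
tool_rot: [-1.367, 2.829, 0.0]
ft_force: [-0.0, -0.1, -2.2]
grip_width: 0.227
```

servo_tool(series=[{"travel": [0,0,0.0005],"angular": [0,0,0]},{"travel": [0,0,0],"angular": [0,0,0]}])

```text
time: 21.0
position: [0.467, 0.362, 0.0757]
tool_rot: [-1.367, 2.829, 0.0]
ft_force: [-0.6, -1.1, 0.6]
grip_width: 0.22
```

The force rose at z = 0.0757, so the scraper is seated. Releasing.

servo_tool(series=[{"travel": [0,0,0],"angular": [0,0,0]},{"travel": [0,0,0],"angular": [0,0,0]},{"travel": [0,0,0],"angular": [0,0,0]},{"travel": [0,0,0],"angular": [0,0,0]},{"travel": [0,0,0],"angular": [0,0,0]}], claw=0.07)

```text
time: 21.5
position: [0.4671, 0.3621, 0.0753]
tool_rot: [-1.367, 2.828, 0.0]
ft_force: [1.0, -0.5, -0.4]
grip_width: 0.594
```

servo_tool(series=[{"travel": [0,0,0],"angular": [0,0,0]},{"travel": [0,0,-0.01],"angular": [0,0,0]},{"travel": [0,0,-0.03],"angular": [0,0,0]},{"travel": [0,0,-0.04],"angular": [0,0,0]},{"travel": [0,0,-0.04],"angular": [0,0,0]}])

```text
time: 22.0
position: [0.4668, 0.3618, 0.1971]
tool_rot: [1.367, -2.829, 0.0]
ft_force: [0.4, -0.1, -0.5]
grip_width: 0.801
```

servo_tool(series=[{"travel": [-0.03,0.01,-0.04],"angular": [0,0,0]},{"travel": [-0.02,0.03,-0.01],"angular": [0,0,0]},{"travel": [0,0.03,0],"angular": [0,0,0]},{"travel": [0,0,0],"angular": [0,0,0]},{"travel": [0,0,0],"angular": [0,0,0]}])

```text
time: 22.5
position: [0.4423, 0.4447, 0.2451]
tool_rot: [-1.37, 2.827, -0.0]
ft_force: [0.1, -0.5, -0.7]
grip_width: 0.805
```

```bash
python3 tp.py; python3 - <<'E'
from h import *
snap('scene','s9');snap('top','t9');import pickle;pickle.dump(cal('wrist'),open('cw10.pkl','wb'));snap('wrist','w10')
im=cv2.imread('pics/t9.png')
cv2.imwrite('pics/t9a.png',cv2.resize(im[160:285,150:410],None,fx=3,fy=3,interpolation=cv2.INTER_CUBIC))
im=cv2.imread('pics/s9.png')
cv2.imwrite('pics/s9a.png',cv2.resize(im[135:275,220:390],None,fx=4.2,fy=4.2,interpolation=cv2.INTER_CUBIC))
E
```

```text
t 22.5 tray [-0.3876 -0.1387] z 0.2451 yaw 141.7 tilt [-0.0005 -0.0003] F [ 0.11 -0.52 -0.66] T [ 0.03 -0.   -0.02] grip 0.0701
```

View pics/t9a.png

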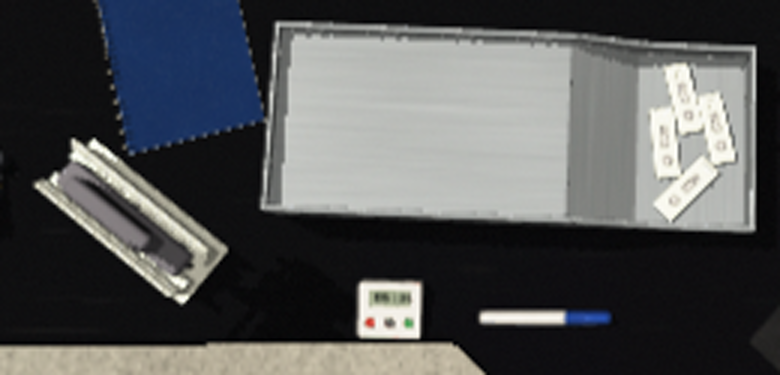

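View pics/s9a.png

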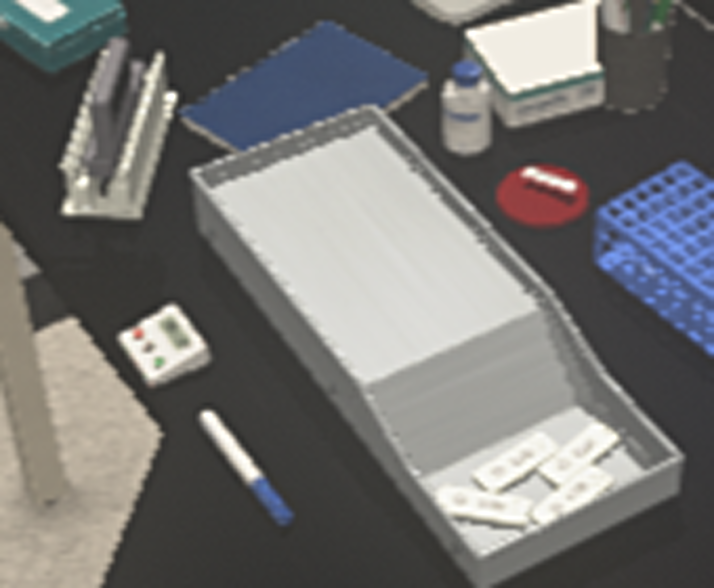

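View pics/w10.png

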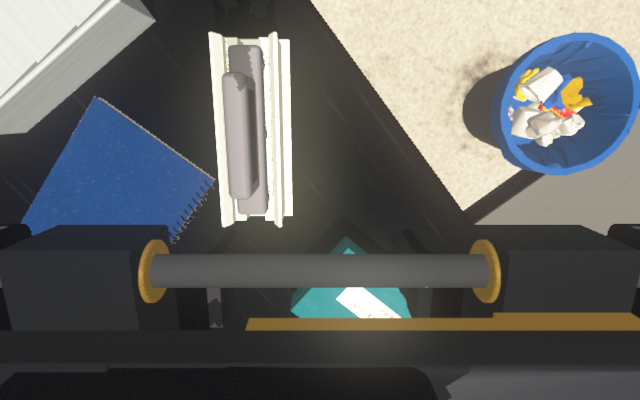

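The four cassettes lie in the trough (columns 650–740 in the zoomed top view) and the plate is clear. The scraper stands in its stand as at the start, and the other things look unmoved. Handing in.

```bash
python3 - <<'E'
from h import *
s=ctrl.get_state();print(s['time'],np.abs(s['qd']).max());print(ctrl.close_job())
E
```

```text
22.65 0.004471848969965139
the job is handed in; nothing more can be done
None
```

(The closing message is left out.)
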